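# Crisscross tightening of a pressure cell cover

### The job

Close the pressure cell: turn its four crank screws clockwise by pushing their upright grips round. Bring all four to about half way first, then all fully home, each time going crisscross (a screw, then the one diagonally opposite, then the other two), so that the cover never cocks by more than 2.4 degrees and ends seated flat. Leave the bottles and other things around it where they stand.

Things in the scene. Friction and masses are not known exactly. Their poses are not given: they have to be found in the camera images.
- cell: square aluminium pressure cell fixed to the worktop, 216 mm foot; origin at the centre of its underside, z up, x and y along its sides. Screws 1, 2, 3, 4 stand at (75,75), (-75,75), (-75,-75), (75,-75) mm in its frame; 1 is diagonal to 3, 2 to 4. Sprung lifters push the cover up against the screw heads. A 22 mm wide lug, 62 mm high, at the middle of each side locates the cover
- cover: loose square steel cover, 190 x 190 x 10 mm, 0.5 kg, a low round sight glass (44 mm across, 7 mm high) in its middle; origin at the centre of its underside, z up. The underside is 61 mm above the worktop with all screws fully loose, 47 mm when seated flat on the cell. Each screw's head holds down its own corner
- screw_1 (a joint): angle of cover screw 1 (rad), tightens clockwise from above: 0 fully loose, crank pointing to the cell's -y; 1.6 fully home at the stop, crank pointing to the cell's -x (within 2 degrees). Starts between 0 and 0.3. Head and crank sink 8.75 mm per rad. Stiff (4 to 7 N at the grip); stays where it is left
- grip_1 (a point): point on the centre line of the upright round black grip on the crank of screw 1, 48 mm from the screw axis, 105 mm above the worktop when fully loose (91 mm home); the grip is 18 mm across here, ends 13 mm above this point, and stands on a 10 mm thick crank bar whose axis is 21 mm below it. It can be pushed round by its side
- axis_1 (a point): top of the hub of screw 1, on the turning axis; hub 22 mm across, 95 mm above the worktop when fully loose
- screw_2 (a joint): angle of cover screw 2 (rad), tightens clockwise from above: 0 fully loose, crank pointing to the cell's +x; 1.6 fully home at the stop, crank pointing to the cell's -y (within 2 degrees). Starts between 0 and 0.3. Head and crank sink 8.75 mm per rad. Stiff (4 to 7 N at the grip); stays where it is left
- grip_2 (a point): point on the centre line of the upright round black grip on the crank of screw 2, 48 mm from the screw axis, 105 mm above the worktop when fully loose (91 mm home); the grip is 18 mm across here, ends 13 mm above this point, and stands on a 10 mm thick crank bar whose axis is 21 mm below it. It can be pushed round by its side
- axis_2 (a point): top of the hub of screw 2, on the turning axis; hub 22 mm across, 95 mm above the worktop when fully loose
- screw_3 (a joint): angle of cover screw 3 (rad), tightens clockwise from above: 0 fully loose, crank pointing to the cell's +y; 1.6 fully home at the stop, crank pointing to the cell's +x (within 2 degrees). Starts between 0 and 0.3. Head and crank sink 8.75 mm per rad. Stiff (4 to 7 N at the grip); stays where it is left
- grip_3 (a point): point on the centre line of the upright round black grip on the crank of screw 3, 48 mm from the screw axis, 105 mm above the worktop when fully loose (91 mm home); the grip is 18 mm across here, ends 13 mm above this point, and stands on a 10 mm thick crank bar whose axis is 21 mm below it. It can be pushed round by its side
- axis_3 (a point): top of the hub of screw 3, on the turning axis; hub 22 mm across, 95 mm above the worktop when fully loose
- screw_4 (a joint): angle of cover screw 4 (rad), tightens clockwise from above: 0 fully loose, crank pointing to the cell's -x; 1.6 fully home at the stop, crank pointing to the cell's +y (within 2 degrees). Starts between 0 and 0.3. Head and crank sink 8.75 mm per rad. Stiff (4 to 7 N at the grip); stays where it is left
- grip_4 (a point): point on the centre line of the upright round black grip on the crank of screw 4, 48 mm from the screw axis, 105 mm above the worktop when fully loose (91 mm home); the grip is 18 mm across here, ends 13 mm above this point, and stands on a 10 mm thick crank bar whose axis is 21 mm below it. It can be pushed round by its side
- axis_4 (a point): top of the hub of screw 4, on the turning axis; hub 22 mm across, 95 mm above the worktop when fully loose
- amber_bottle: bystander: brown glass bottle with a blue cap, 60 mm across, 133 mm tall; origin at the centre of its underside
- hdpe_round_bottle: bystander: plain white round bottle, 46 mm across, 104 mm tall; origin at the centre of its underside
- beaker_100: bystander: clear glass beaker, 54 mm across, 68 mm tall; origin at the centre of its underside
- sample_cup_1: bystander: clear lidded sample cup, 34 mm across, 82 mm tall; origin at the centre of its underside
- reagent_bottle_1: bystander: square white bottle with a blue cap, 50 mm wide, 103 mm tall; origin at the centre of its underside
- petri_dish: bystander: flat covered dish, 90 mm across, 15 mm tall; origin at the centre of its underside
- timer: bystander: white bench timer standing on its edge, 20 x 68 mm, 60 mm tall; origin at the centre of its underside
- caliper: bystander: digital caliper lying flat, 69 x 190 x 13 mm; origin at the centre of its underside

How it is judged:
On the way, in this order (a step that is already met when the one before it is completed fails the run):
1. one diagonal pair (1 and 3, or 2 and 4) turned past 0.5 rad while the other two are still below 0.45 rad (((value of joint each of screw_1, screw_3 above 0.5 rad and value of joint each of screw_2, screw_4 below 0.45 rad) or (value of joint each of screw_2, screw_4 above 0.5 rad and value of joint each of screw_1, screw_3 below 0.45 rad))), for 0.1 s.
2. all four screws about half way (0.5 to 1.25 rad), none home yet (value of joint screw_1 between 0.5 and 1.25 rad and value of joint screw_2 between 0.5 and 1.25 rad and value of joint screw_3 between 0.5 and 1.25 rad and value of joint screw_4 between 0.5 and 1.25 rad), for 0.1 s.
3. one diagonal pair home (past 1.35 rad) while the other two are still below 1.25 rad (((value of joint each of screw_1, screw_3 above 1.35 rad and value of joint each of screw_2, screw_4 below 1.25 rad) or (value of joint each of screw_2, screw_4 above 1.35 rad and value of joint each of screw_1, screw_3 below 1.25 rad))), for 0.1 s.
At the end, for the whole second after the job is handed in: all four screws home (above 1.45 of 1.6 rad), the cover down on the cell (underside less than 49.5 mm above the cell's underside), flat within 0.012 rad, centred within 6 mm and at rest; every bystander within 20 mm of where it stood (value of joint each of screw_1, screw_2, screw_3, screw_4 above 1.45 rad and z of cover in the frame of cell below 0.0495 m and angle between cover's own z axis and vertical below 0.012 rad and horizontal distance between cover and cell below 0.006 m and linear speed of cover below 0.02 m/s and distance of each of amber_bottle, hdpe_round_bottle, beaker_100, sample_cup_1, reagent_bottle_1, petri_dish, timer, caliper from where it was at the start of the episode below 0.02 m); the robot touches nothing.
It fails at once if the cover cocks by more than 2.4 degrees (0.042 rad) (angle between cover's own z axis and vertical above 0.042 rad).
It fails at once if a bystander is moved by more than 20 mm (distance of any of amber_bottle, hdpe_round_bottle, beaker_100, sample_cup_1, reagent_bottle_1, petri_dish, timer, caliper from where it was at the start of the episode above 0.02 m).
It also fails if it takes over 64 s, if anything falls off the work surface, if the arm or the gripper's body presses on something with over 40 N, if the wrist force passes 120 N, or if a joint passes its speed limit or range.

### The arm

A 6-joint arm with a two-finger parallel gripper is mounted at the origin on a cart in front of the work surface, level with it; the furniture and walls round the work are solid. World frame = base frame: x ahead of the robot, y to its left, z up, the work surface at z = 0. Lengths are in m, angles in rad, forces in N, time in s.
With the tool pointing down it reaches from about 0.25 to 0.775 m from the base axis. Payload 4 kg.
Tool frame: the origin (TCP) lies on the centre line of the jaws, within the pads' length; the fingertips stand 11 mm ahead of it and the grasp point (between the pads) lies 8 mm behind it; z points along the fingers, x is the direction in which the jaws open and shut, and the axes are right-handed (so a half turn about z gives the same grasp; the last joint's range is limited). The gripper opens to 85 mm and grips with 20 to 120 N. Pads are 22 mm wide; open, the fingers measure 114 mm over their backs; the gripper's body (76 mm by 85 mm) begins 54 mm behind the grasp point. The pads swing forward as they close: fully open they stand 13 mm farther back than shut.
Start: joints at [1.017, 0.087, 1.371, -0, 1.684, -0.103], TCP at [0.24, 0.495, 0.215] pointing down, gripper open.
Joint ranges: [-3.1, 3.1], [-0.76, 2.03], [0.27, 2.55], [-1.08, 4.22], [0.17, 2.65], [-2.57, 2.57]. Speed limits (rad/s): [2.79, 2.79, 3.14, 3.14, 3.14, 3.14].

### API

Orientations are given as a unit quaternion [w, x, y, z].
In Python, from station import r, imaging, finish_job gives the robot as it stands.
- The arm moves only by the shell command python3 -m jog 'ROWS' [OPENING] [FORCE]. ROWS is JSON, a list of rows, each an object with "slide": the shift along the tool's x, y, z in mm, a list of three; "angular": the turn, a rotation vector about the tool's x, y, z in rad, a list of three. In form: [{"slide": [x, y, z], "angular": [ax, ay, az]}, ...]. A call has 1 to 8 rows; each row shifts and turns the commanded pose from where the row before left it, along the tool's axes as they then stand; what a row does not reach is not made up. A row lasts 1/8 s, in which the tool goes at most 62.5 mm and 10.7 degrees, less where a joint would pass 70% of its speed; a pose out of reach is approached as far as the arm can. A call with a gripper value outside its range is refused whole. OPENING is the finger opening in mm, from 0 to 85.4, set as the call begins (- or left out, the last holds). The fingers move at their own pace and stop on an object; FORCE is the grip in N (left out, the last holds). Time passes only in rows, so rows that do not move let the fingers close. It gives the time, the measured TCP pose, the force and the opening at its end, in the units of the state.
- r.read_state(): the state, without advancing time (a new reading comes with each control period).
- imaging.get_image(name): name is "side" or "top"; returns a dict with "pixels" (420x560x3 uint8, red, green, blue), "intrinsics" (3x3 intrinsics, pixels), "k1" (the pictures are not rectified: a ray, as slopes to the right and down, at radius r is drawn at 1 + k1 r^2 times it, then the intrinsics apply), "T" (4x4, takes a point from camera to world coordinates). Camera axes: x right, y up, looking along -z (the intrinsics and any distortion apply to the point x, -y, -z); pixel columns grow to the right and rows downward; lengths in m; the calibration is good to about 2 mm. A picture is of the moment at which its call begins. There is no depth.
- finish_job(): hands the job in, once; it reports no verdict.
The state is a dict: "clock": time; "joints": joint angles; "qvel": joint speeds; "effort": joint torques, N m; "eef_pos": TCP position; "eef_rot": TCP orientation; "wrist_force": force on the tool from outside, world axes, zero at the start; "moment": the same for the moment, N m; "opening": finger opening in m.
Only numpy, scipy, OpenCV 4.12 (cv2) and the standard library are available. Lean on these libraries where they do the work, as an engineer would, in place of code of your own. Each camera call takes 0.05 s, during which the arm holds its last target.

## Working session

There is one attempt and no reset: what is moved stays moved. The work goes in short steps, Python scripts to look and compute and a shell command to move; the robot and the scene stay as the last step left them, time stands still between calls to the robot, and variables do not carry over. Pictures are saved under pics/ and viewed, and the job is handed in when it is done.

```bash
ls; mkdir -p pics; python3 - <<'E'
from station import r, imaging
import cv2
s=r.read_state()
for k,v in s.items(): print(k,v)
for n in ("side","top"):
    d=imaging.get_image(n); cv2.imwrite(f"pics/{n}0.png",d["pixels"][:,:,::-1]); print(n,d["intrinsics"],d["k1"],d["T"])
E
```

```text
pics
clock 0.0
joints [ 1.01690826e+00  8.80067618e-02  1.37227362e+00  2.49075695e-06
  1.68358456e+00 -1.03098868e-01]
qvel [1.45869091e-03 1.48714987e-03 1.16682638e-03 3.67617093e-04
 6.08650952e-04 8.20372388e-05]
effort [-9.48972993e-04 -3.51874101e+01 -3.13267171e+01 -1.50209830e-04
  1.08355735e-02  1.31928414e-05]
eef_pos [0.2393443  0.49460228 0.21410104]
eef_rot [ 5.00124915e-04  8.47252597e-01  5.31188992e-01 -1.02014739e-03]
wrist_force [-0.28513969  1.0130316  -0.18448101]
moment [0.03866264 0.08007373 0.00795704]
opening 0.08550309733453183
side [[531.776891     0.         276.73684375]
 [  0.         531.776891   212.23337204]
 [  0.           0.           1.        ]] 0.06539635967383194 [[-0.97194276  0.15283908 -0.17879452  0.25981194]
 [-0.23485498 -0.58838921  0.77371912  1.29082074]
 [ 0.01305375  0.79400148  0.60777565  1.10879047]
 [ 0.          0.          0.          1.        ]]
top [[426.01108166   0.         283.02721838]
 [  0.         426.01108166 205.85834976]
 [  0.           0.           1.        ]] -0.09574616624261467 [[ 0.00879838  0.99632218 -0.08523324  0.43474153]
 [-0.99995684  0.00851188 -0.00372416  0.0089245 ]
 [-0.00298497  0.08526233  0.99635407  1.46458859]
 [ 0.          0.          0.          1.        ]]
```

View pics/side0.png

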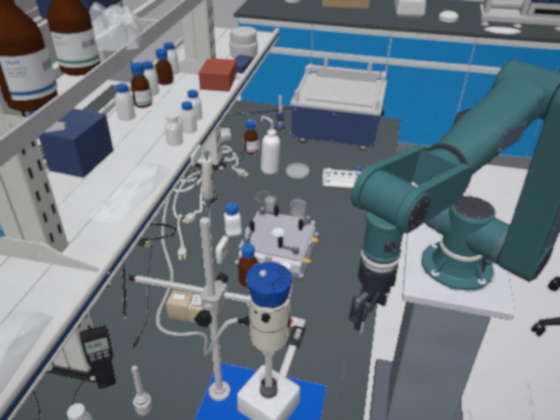

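View pics/top0.png

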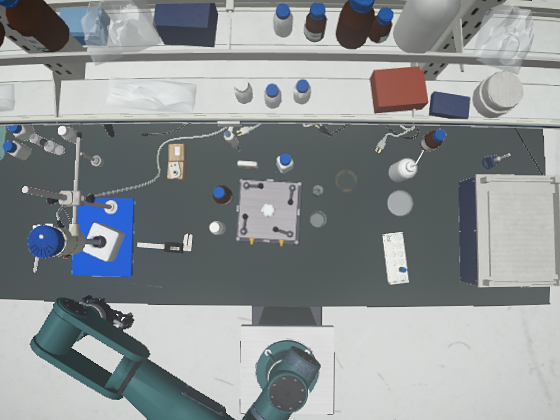

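The top view shows the cell at about (269,211) and the cranks as dark bars. Bottles stand at (222,194), (217,228) and (285,162), clear cups at (318,190) and (318,219). I'll zoom in.

```bash
cat > h.py <<'E'
import numpy as np, cv2
from station import r, imaging
def get(n): return imaging.get_image(n)
def ray(d,u,v):
    K=d["intrinsics"]; k=d["k1"]; T=np.array(d["T"])
    x=(u-K[0,2])/K[0,0]; y=(v-K[1,2])/K[1,1]; p=np.array([x,y]); q=p.copy()
    for _ in range(30): q=p/(1+k*(q@q))
    dr=T[:3,:3]@np.array([q[0],-q[1],-1.0]); return T[:3,3],dr
def onz(d,u,v,z):
    o,dr=ray(d,u,v); return o+dr*(z-o[2])/dr[2]
def proj(d,P):
    K=d["intrinsics"]; T=np.array(d["T"]); c=T[:3,:3].T@(np.asarray(P)-T[:3,3])
    x=c[0]/-c[2]; y=-c[1]/-c[2]; f=1+d["k1"]*(x*x+y*y)
    return np.array([K[0,0]*x*f+K[0,2],K[1,1]*y*f+K[1,2]])
def crop(d,u0,v0,w,h,s,name,marks=()):
    im=cv2.resize(d["pixels"][v0:v0+h,u0:u0+w,::-1],None,fx=s,fy=s,interpolation=cv2.INTER_CUBIC)
    for m in marks:
        u,v=proj(d,m); cv2.drawMarker(im,(int((u-u0+.5)*s),int((v-v0+.5)*s)),(0,0,255),0,12,1)
    cv2.imwrite(name,im)
E
python3 - <<'E'
from h import *
d=get("top"); crop(d,195,140,150,112,5,"pics/t1.png")
d=get("side"); crop(d,210,185,130,97,6,"pics/s1.png")
E
```

```text
(no output)
```

View pics/t1.png

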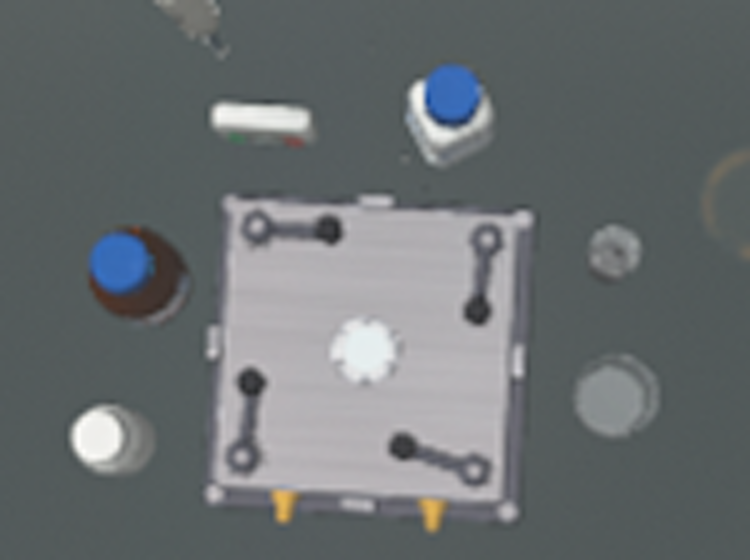

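View pics/s1.png

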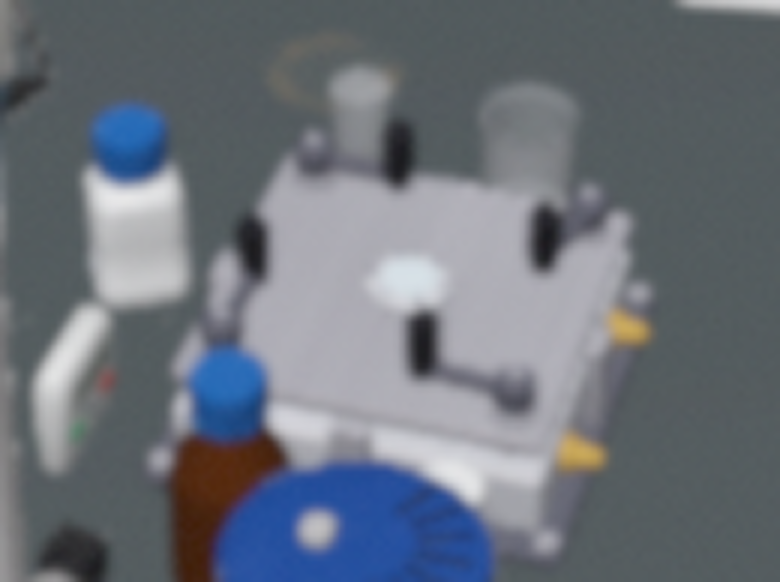

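The top crop shows the four hubs at crop (257,228), (487,238), (475,470) and (242,458), with black grips at (330,230), (477,312), (403,446) and (251,382). The bottom-right crank has already turned about 0.25 rad. The numbering can't be told from the 4-fold symmetry, but only the diagonals matter. I'll call the screws A (top left), B (top right), C (bottom right) and D (bottom left).

```bash
cat > meas.py <<'E'
from h import *
def grips(d, centre=None):
    g=d["pixels"][140:252,195:345].astype(int)
    m=(g.max(2)<52).astype(np.uint8)
    n,l,s,c=cv2.connectedComponentsWithStats(m)
    return [(c[i]+[195,140],s[i,4]) for i in range(1,n) if s[i,4]>5]
E
python3 - <<'E'
from meas import *
d=get("top")
for c,a in grips(d): print(c,a,onz(d,*c,0.111)[:2])
hub=np.array([(257,228),(487,239),(475,470),(242,458)])/5-.5+[195,140]+0.1
H=np.array([onz(d,*p,0.095)[:2] for p in hub]); print(H, H.mean(0))
for i in range(4): print(np.linalg.norm(H[i]-H[(i+1)%4]))
c=H.mean(0)
mod=np.array([(75,75),(75,-75),(-75,-75),(-75,75)])/1000
a=np.angle(np.sum(((H-c)@[1,1j])*np.conj(mod@[1,1j]))); print("yaw",a)
z=np.array([[np.cos(a),-np.sin(a)],[np.sin(a),np.cos(a)]])
print(c+mod@z.T)
s=get("side"); crop(s,210,185,130,97,6,"pics/s2.png",[np.r_[p,0.095] for p in c+mod@z.T])
E
```

```text
[[ 0.61813639  0.13475046]
 [ 0.61215802 -0.01449202]
 [ 0.4627102  -0.00784071]
 [ 0.46903495  0.14200895]] [0.54050989 0.06360667]
0.14936216546668346
0.14959575691627996
0.14998307708456274
0.14927801008790237
yaw -0.043832513901205836
[[ 0.61872424  0.13524824]
 [ 0.61215147 -0.01460768]
 [ 0.46229554 -0.00803491]
 [ 0.46886831  0.14182102]]
```

View pics/s2.png

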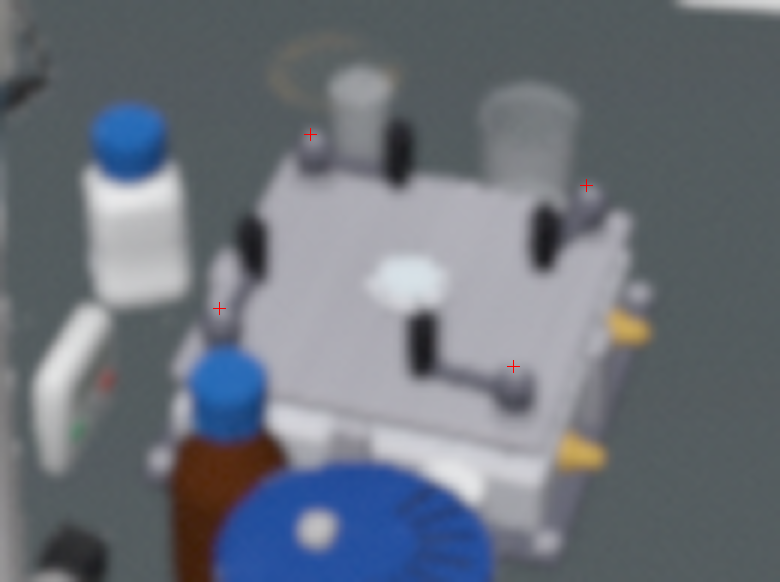

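Hub spacing comes out at 149.5 mm against 150 mm, and the heights agree with the side view to about 1-2 px. Next are the grips.

```bash
cat > meas.py <<'E'
from h import *
HUB=np.array([[0.6187,0.1352],[0.6121,-0.0146],[0.4623,-0.0080],[0.4689,0.1418]])
YAW=-0.0438
# loose crank directions (world angle) A:-y B:-x C:+y D:+x in cell frame
L=np.array([-np.pi/2,np.pi,np.pi/2,0])+YAW
def grips(d):
    """blob of black grip near circle round each hub -> angle, radius"""
    out=[]
    g=d["pixels"].astype(float).max(2)
    G=cv2.resize(g,None,fx=4,fy=4,interpolation=cv2.INTER_CUBIC)
    for i in range(4):
        best=None; th=0.0
        for _ in range(3):
            m=np.zeros(G.shape,np.uint8)
            zt=0.111-0.00875*th
            pts=[]
            for a in np.linspace(L[i]+.3,L[i]-1.9,60):
                for rr in (0.030,0.068)[:1]:
                    pts.append(proj(d,[HUB[i][0]+rr*np.cos(a),HUB[i][1]+rr*np.sin(a),zt]))
            for a in np.linspace(L[i]-1.9,L[i]+.3,60):
                pts.append(proj(d,[HUB[i][0]+.066*np.cos(a),HUB[i][1]+.066*np.sin(a),zt]))
            cv2.fillPoly(m,[np.round((np.array(pts)+.5)*4-.5).astype(np.int32)],1)
            thr=np.where(m>0,G,255).min()+28
            b=((G<thr)&(m>0)).astype(np.uint8)
            n,l,s,c=cv2.connectedComponentsWithStats(b)
            k=1+np.argmax(s[1:,4]); uv=(c[k]+.5)/4-.5
            P=onz(d,*uv,zt)[:2]-HUB[i]
            a=np.arctan2(P[1],P[0]); th=(L[i]-a+np.pi)%(2*np.pi)-np.pi
        out.append((th,np.hypot(*P),P+HUB[i],s[k,4]/16,thr))
    return out
def show(d):
    for n,o in zip("ABCD",grips(d)): print(n,"theta %.3f r %.4f"%o[:2],o[2].round(4),"area %.1f thr %.0f"%o[3:])
E
python3 - <<'E'
from meas import *
show(get("top"))
E
```

```text
A theta 0.036 r 0.0481 [0.6149 0.0873] area 15.0 thr 70
B theta 0.083 r 0.0481 [ 0.5644 -0.0085] area 16.1 thr 73
C theta 0.253 r 0.0481 [0.4764 0.038 ] area 15.6 thr 78
D theta 0.088 r 0.0478 [0.5163 0.1355] area 14.5 thr 71
```

```bash
cat > plan.py <<'E'
import sys
from meas import *
from scipy.spatial.transform import Rotation as R
def plan(i,th,z,flip):
    s=r.read_state(); w,x,y,zz=s["eef_rot"]; M=R.from_quat([x,y,zz,w]).as_matrix()
    a=L[i]-th; p=np.r_[HUB[i]+.048*np.array([np.cos(a),np.sin(a)]),z]
    psi=np.arctan2(M[1,0],M[0,0]); tgt=a+(np.pi/2 if flip else -np.pi/2)
    dy=(psi-tgt+np.pi)%(2*np.pi)-np.pi
    Mt=np.array([[np.cos(psi),np.sin(psi),0],[np.sin(psi),-np.cos(psi),0],[0,0,-1.]])
    print("clock %.2f pos"%s["clock"],np.round(s["eef_pos"],4),"psi %.3f"%psi,"tiltvec",np.round(M[:2,2],4),"F",np.round(s["wrist_force"],1),"open %.4f"%s["opening"],"j6 %.2f"%s["joints"][5])
    print("tgt",p.round(4),"slide mm (level tool)",(Mt.T@(p-s["eef_pos"])*1000).round(1),"az",round(dy,3))
FL=[1,0,0,1]
if __name__=="__main__":
    i="ABCD".index(sys.argv[1]); plan(i,float(sys.argv[2]),float(sys.argv[3]),FL[i])
E
python3 plan.py A 0.036 0.16
```

```text
clock 0.35 pos [0.2396 0.4949 0.2151] psi 1.120 tiltvec [-0.0003 -0.0004] F [-0.7  0.4 -0.4] open 0.0857 j6 -0.10
tgt [0.6149 0.0874 0.16  ] slide mm (level tool) [-203.3  515.4   55.1] az 1.2
```

```bash
python3 -m jog '[{"slide":[-20,51,0],"angular":[0,0,0]},{"slide":[-20,51,0],"angular":[0,0,0]},{"slide":[-20,51,0],"angular":[0,0,0]},{"slide":[-20,51,0],"angular":[0,0,0]},{"slide":[-20,51,0],"angular":[0,0,0]},{"slide":[-20,51,0],"angular":[0,0,0]},{"slide":[-20,51,0],"angular":[0,0,0]},{"slide":[-20,51,0],"angular":[0,0,0]}]' 55; python3 plan.py A 0.036 0.16
```

```text
clock: 1.35
eef_pos: [0.5382, 0.1719, 0.2155]
eef_rot: [-0.0, 0.847, 0.531, 0.0]
wrist_force: [0.7, 1.2, -0.3]
opening: 0.055
clock 1.35 pos [0.5382 0.1719 0.2155] psi 1.120 tiltvec [0.0005 0.0004] F [ 0.7  1.2 -0.3] open 0.0550 j6 -0.91
tgt [0.6149 0.0874 0.16  ] slide mm (level tool) [-42.7 105.8  55.5] az 1.2
```

```bash
python3 -m jog '[{"slide":[-20,51,0],"angular":[0,0,0.17]},{"slide":[0,0,0],"angular":[0,0,0.17]},{"slide":[0,0,0],"angular":[0,0,0.17]},{"slide":[0,0,0],"angular":[0,0,0.17]},{"slide":[0,0,0],"angular":[0,0,0.17]},{"slide":[0,0,0],"angular":[0,0,0.17]},{"slide":[0,0,10],"angular":[0,0,0.18]},{"slide":[0,0,0],"angular":[0,0,0]}]'; python3 plan.py A 0.036 0.16
```

```text
clock: 2.35
eef_pos: [0.5738, 0.133, 0.2043]
eef_rot: [0.0, 0.999, -0.039, -0.001]
wrist_force: [0.9, 0.2, 0.0]
opening: 0.0551
clock 2.35 pos [0.5738 0.133  0.2043] psi -0.078 tiltvec [-0.0021 -0.0002] F [0.9 0.2 0. ] open 0.0551 j6 0.21
tgt [0.6149 0.0874 0.16  ] slide mm (level tool) [44.5 42.3 44.3] az 0.002
```

```bash
python3 -m jog '[{"slide":[22,21,10],"angular":[0,0,0]},{"slide":[22,21,14],"angular":[0,0,0]},{"slide":[0,0,20],"angular":[0,0,0]},{"slide":[0,0,0],"angular":[0,0,0]}]' 50; python3 plan.py A 0.036 0.107;  python3 - <<'E'
from h import *
d=get("top"); crop(d,195,140,150,112,5,"pics/t3.png")
d=get("side"); crop(d,210,165,130,97,6,"pics/s3.png")
E
```

```text
clock: 2.85
eef_pos: [0.6139, 0.0873, 0.1592]
eef_rot: [0.0, 0.999, -0.039, -0.002]
wrist_force: [0.6, 0.5, 0.1]
opening: 0.0504
clock 2.85 pos [0.6139 0.0873 0.1592] psi -0.078 tiltvec [-0.0045 -0.0001] F [0.6 0.5 0.1] open 0.0504 j6 0.13
tgt [0.6149 0.0874 0.107 ] slide mm (level tool) [ 1.  -0.1 52.2] az 0.002
```

View pics/s3.png

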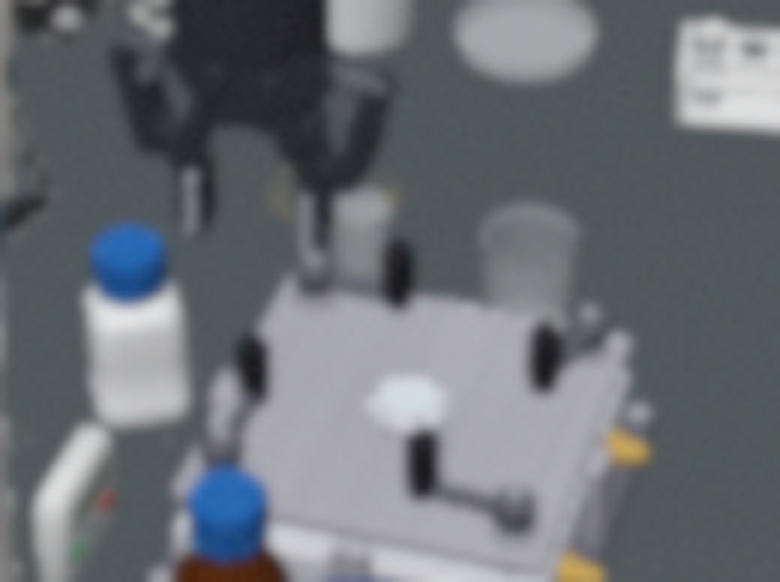

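The side view shows the open fingers, tips at about (195,232) and (312,258) in the crop, centred over grip A at (252,365). I'll descend and close lightly.

```bash
python3 -m jog '[{"slide":[1,0,25],"angular":[0,0,0]},{"slide":[0,0,26],"angular":[0,0,0]},{"slide":[0,0,0],"angular":[0,0,0]}]' ; python3 -m jog '[{"slide":[0,0,0],"angular":[0,0,0]},{"slide":[0,0,0],"angular":[0,0,0]},{"slide":[0,0,0],"angular":[0,0,0]},{"slide":[0,0,0],"angular":[0,0,0]}]' 14 20; python3 plan.py A 0.036 0.107
```

```text
clock: 3.32
eef_pos: [0.6146, 0.088, 0.1091]
eef_rot: [0.0, 0.999, -0.039, -0.002]
wrist_force: [0.4, -0.1, 0.7]
opening: 0.0498
clock: 3.82
eef_pos: [0.6161, 0.0876, 0.1109]
eef_rot: [-0.0, 0.999, -0.04, 0.0]
wrist_force: [0.5, 0.4, 0.0]
opening: 0.0139
clock 3.83 pos [0.6161 0.0876 0.1109] psi -0.080 tiltvec [0.0009 0.0001] F [0.5 0.4 0. ] open 0.0139 j6 0.13
tgt [0.6149 0.0874 0.107 ] slide mm (level tool) [-1.2  0.4  3.9] az -0.0
```

```bash
python3 - <<'E'
from h import *
d=get("top"); crop(d,195,140,150,112,5,"pics/t4.png")
d=get("side"); crop(d,210,165,130,97,6,"pics/s4.png")
E
```

```text
(no output)
```

View pics/s4.png

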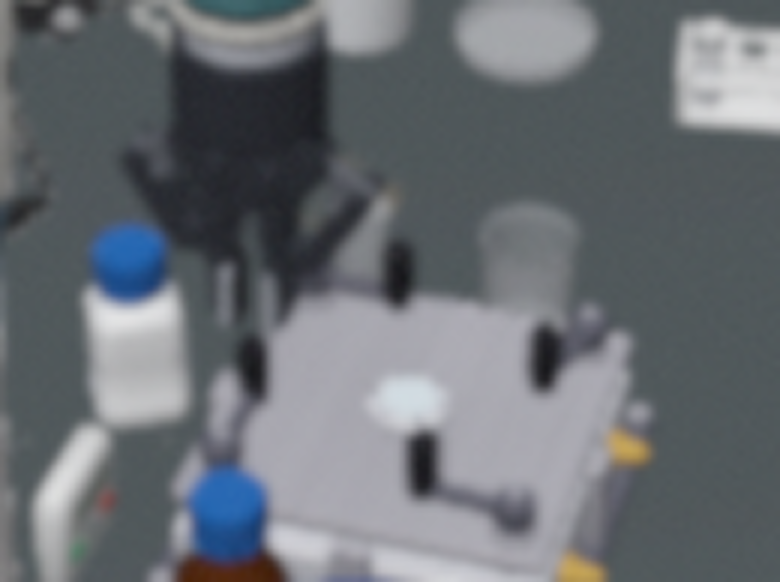

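View pics/t4.png

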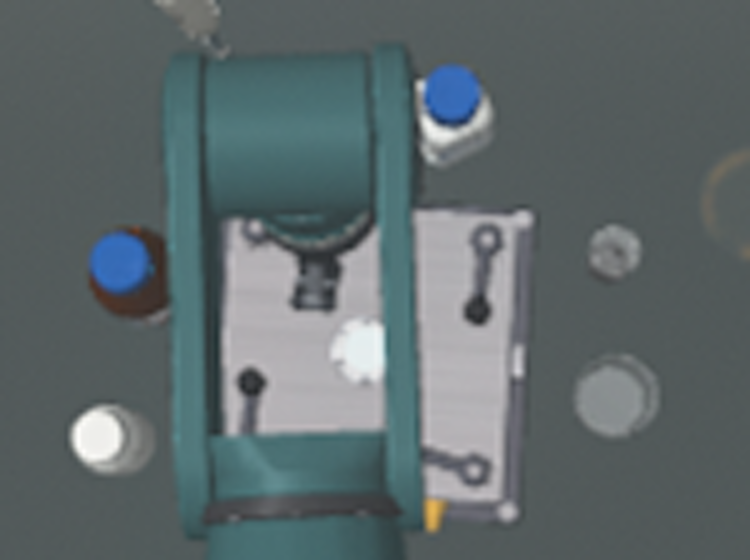

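```bash
python3 - <<'E'
from h import *
s=r.read_state(); print(s["eef_pos"])
p=np.array(s["eef_pos"])
d=get("side"); 
for q in ([0.6149,.0873,.118],[0.6149,.0873,.105],p,p-[0,0,.011]): print(((proj(d,q)-[210,165]+.5)*6).round(0), proj(get("top"),q))
crop(d,210,165,130,97,6,"pics/s5.png",[p,p-[0,0,.011],[0.6149,.0873,.118]])
E
```

```text
[0.6159091  0.08757796 0.11050534]
[253. 335.] [260.19973521 185.35785344]
[253. 355.] [260.42718716 185.89572259]
[251. 347.] [260.24909305 185.35625919]
[251. 364.] [260.44038129 185.80955117]
```

View pics/s5.png

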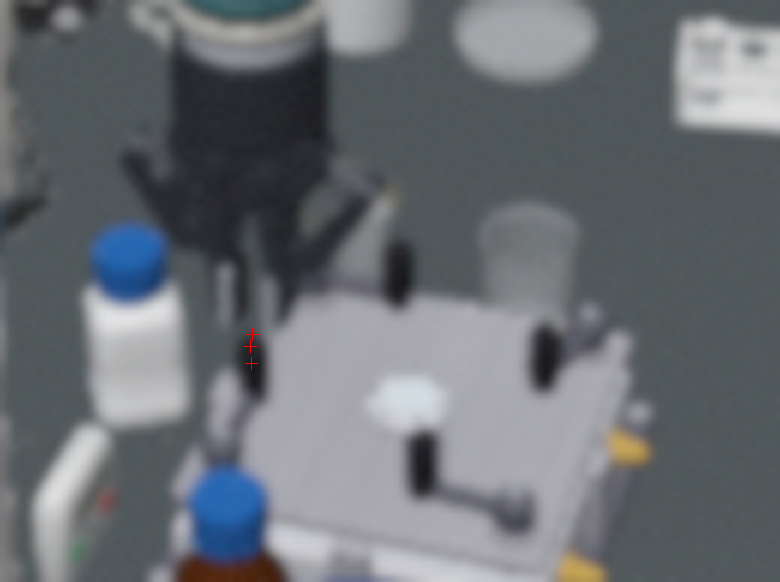

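```bash
python3 - <<'E'
from h import *
d=get("top"); crop(d,230,160,60,45,12,"pics/t6.png")
d=get("side"); crop(d,220,150,60,75,8,"pics/s6.png")
E
```

```text
(no output)
```

View pics/t6.png

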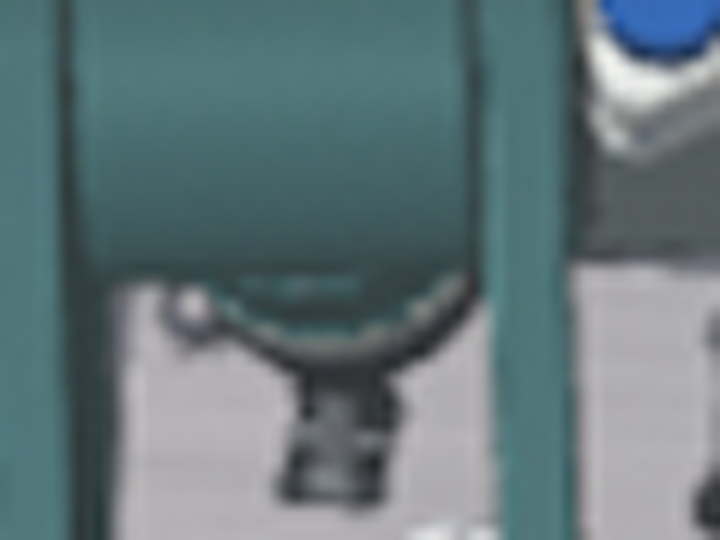

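View pics/s6.png

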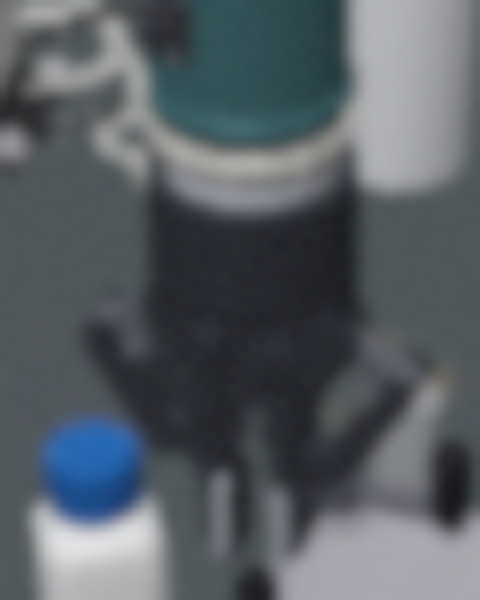

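```bash
python3 - <<'E'
from h import *
d=get("top"); s=get("side")
for z in (.1,.13,.16,.2): print(z, proj(d,[.565,.0876+.004,z]), onz(d,257.9,160+440/12,z))
# side tips
for (u,v) in ((220,553),(287,553),(253,553)):
    o,dr=ray(s,220+u/8-.5,150+v/8-.5)
    t=(.616-o[0])/dr[0]; 
    for z in (.095,.1,.11,.12): print(u,z,onz(s,220+u/8-.5,150+v/8-.5,z).round(4))
print(r.read_state()["joints"])
E
```

```text
0.1 [258.96836786 201.46760325] [0.58051222 0.09525989 0.1       ]
0.13 [258.40418991 200.55759455] [0.5773075  0.09336183 0.13      ]
0.16 [257.81434618 199.60614279] [0.57410278 0.09146378 0.16      ]
0.2 [256.984846   198.26803425] [0.56982983 0.08893304 0.2       ]
220 0.095 [0.6392 0.0548 0.095 ]
220 0.1 [0.6373 0.0609 0.1   ]
220 0.11 [0.6336 0.0731 0.11  ]
220 0.12 [0.6299 0.0853 0.12  ]
287 0.095 [0.6142 0.0483 0.095 ]
287 0.1 [0.6125 0.0545 0.1   ]
287 0.11 [0.609  0.0667 0.11  ]
287 0.12 [0.6055 0.079  0.12  ]
253 0.095 [0.6269 0.0516 0.095 ]
253 0.1 [0.6251 0.0577 0.1   ]
253 0.11 [0.6215 0.07   0.11  ]
253 0.12 [0.6179 0.0822 0.12  ]
[5.01729206e-02 2.86902216e-01 1.34729446e+00 6.22207349e-05
 1.50746226e+00 1.30149809e-01]
```

The side view shows the fingertips closed above the grip. They appear about 20 mm higher than the stated 11 mm ahead of the TCP would put them, and the grip hasn't moved. I'll reopen, go lower in steps, and check.

```bash
python3 -m jog '[{"slide":[-1,0,0],"angular":[0,0,0]},{"slide":[0,0,0],"angular":[0,0,0]},{"slide":[0,0,5],"angular":[0,0,0]},{"slide":[0,0,5],"angular":[0,0,0]},{"slide":[0,0,0],"angular":[0,0,0]}]' 45;  python3 plan.py A 0.036 0.1; python3 - <<'E'
from h import *
d=get("side"); crop(d,220,150,60,75,8,"pics/s7.png")
E
```

```text
clock: 5.0
eef_pos: [0.6143, 0.0877, 0.0992]
eef_rot: [0.0, 0.999, -0.04, -0.001]
wrist_force: [0.5, 0.6, -0.4]
opening: 0.0453
clock 5.00 pos [0.6143 0.0877 0.0992] psi -0.080 tiltvec [-0.0018 -0.    ] F [ 0.5  0.6 -0.4] open 0.0453 j6 0.13
tgt [0.6149 0.0874 0.1   ] slide mm (level tool) [ 0.6  0.3 -0.8] az -0.0
```

View pics/s7.png

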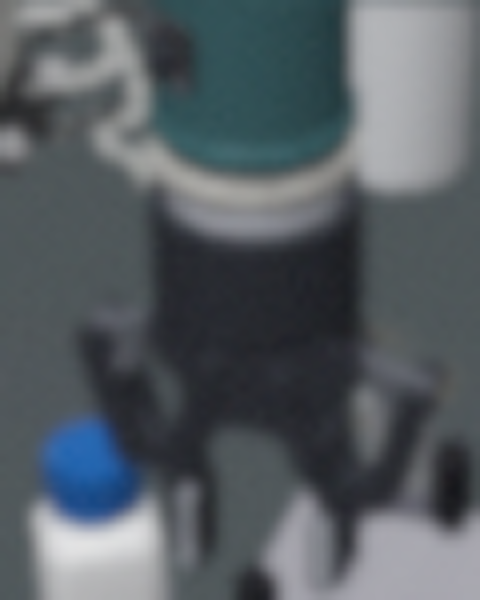

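```bash
python3 -m jog '[{"slide":[0.5,0,6],"angular":[0,0,0]},{"slide":[0,0,6],"angular":[0,0,0]},{"slide":[0,0,6],"angular":[0,0,0]},{"slide":[0,0,0],"angular":[0,0,0]}]' 45;  python3 plan.py A 0.036 0.08; python3 - <<'E'
from h import *
d=get("side"); crop(d,220,150,60,75,8,"pics/s8.png")
E
```

```text
clock: 5.55
eef_pos: [0.6148, 0.0876, 0.0812]
eef_rot: [0.0, 0.999, -0.04, -0.001]
wrist_force: [-0.5, 0.3, -0.8]
opening: 0.045
clock 5.55 pos [0.6148 0.0876 0.0812] psi -0.080 tiltvec [-0.0019  0.    ] F [-0.5  0.3 -0.8] open 0.0450 j6 0.13
tgt [0.6149 0.0874 0.08  ] slide mm (level tool) [0.1 0.3 1.2] az -0.0
```

View pics/s8.png

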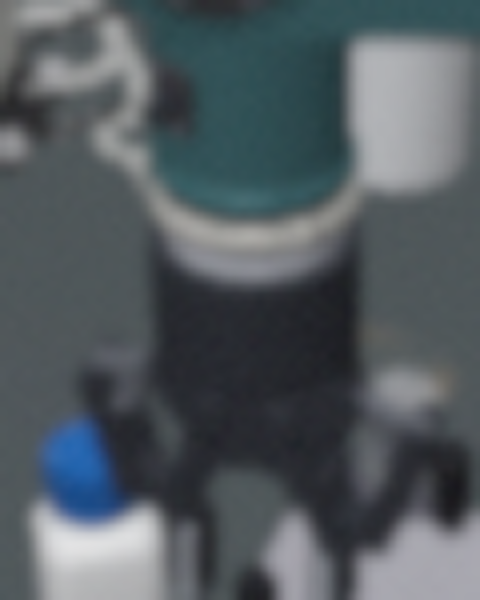

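```bash
python3 -m jog '[{"slide":[0,0,0],"angular":[0,0,0]},{"slide":[0,0,0],"angular":[0,0,0]},{"slide":[0,0,0],"angular":[0,0,0]}]' 14 20;  python3 plan.py A 0.036 0.08; python3 - <<'E'
from h import *
d=get("side"); crop(d,220,180,60,70,8,"pics/s9.png")
E
```

```text
clock: 5.98
eef_pos: [0.6159, 0.0876, 0.0828]
eef_rot: [-0.0, 0.999, -0.04, 0.001]
wrist_force: [0.9, 0.5, 0.3]
opening: 0.0169
clock 5.97 pos [0.6159 0.0876 0.0828] psi -0.080 tiltvec [0.0015 0.0001] F [0.9 0.5 0.3] open 0.0169 j6 0.13
tgt [0.6149 0.0874 0.08  ] slide mm (level tool) [-1.   0.3  2.8] az -0.0
```

View pics/s9.png

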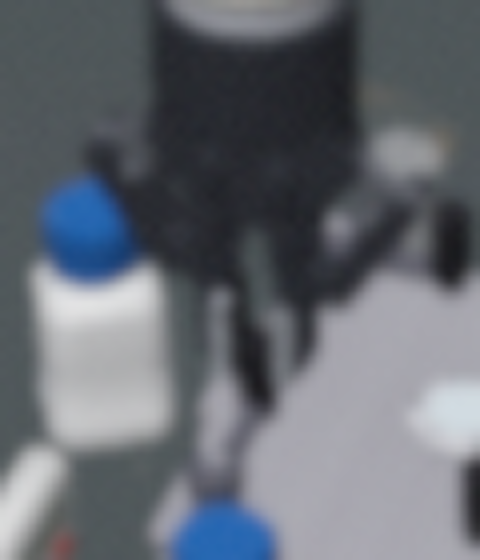

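The side view shows grip A between the pads, and the opening has stopped at 16.9 mm. I'll turn A to about 0.78.

```bash
python3 -m jog '[{"slide":[0,0,0],"angular":[0,0,0]},{"slide":[-7.1,-0.5,1.3],"angular":[0,0,0.149]},{"slide":[-7.1,-0.5,1.3],"angular":[0,0,0.149]},{"slide":[0,0,0],"angular":[0,0,0]}]';  python3 plan.py A 0.334 0.08; python3 - <<'E'
from h import *
d=get("side"); crop(d,220,180,60,70,8,"pics/s10.png")
E
```

```text
clock: 6.52
eef_pos: [0.6014, 0.0908, 0.0802]
eef_rot: [0.0, 0.982, -0.187, 0.0]
wrist_force: [0.8, -0.8, 1.7]
opening: 0.0167
clock 6.53 pos [0.6014 0.0908 0.0802] psi -0.376 tiltvec [ 0.0004 -0.0001] F [ 0.8 -0.8  1.7] open 0.0167 j6 0.43
tgt [0.601  0.0906 0.08  ] slide mm (level tool) [-0.3  0.4  0.2] az 0.002
```

View pics/s10.png

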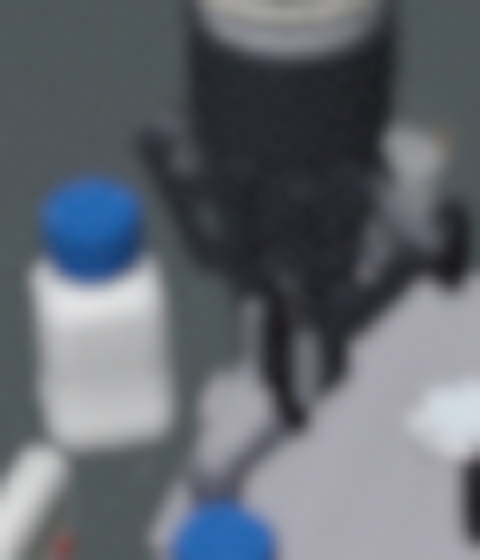

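The crank follows the gripper: the grip, still between the pads, is now at crop (290,390). Carrying on.

```bash
python3 -m jog '[{"slide":[-7.1,-0.5,1.3],"angular":[0,0,0.149]},{"slide":[-7.1,-0.5,1.3],"angular":[0,0,0.149]},{"slide":[-7.1,-0.5,1.3],"angular":[0,0,0.149]},{"slide":[0,0,0],"angular":[0,0,0]}]';  python3 plan.py A 0.78 0.077; python3 -m jog '[{"slide":[0,0,0],"angular":[0,0,0]},{"slide":[0,0,0],"angular":[0,0,0]},{"slide":[0,0,-20],"angular":[0,0,0]},{"slide":[0,0,-40],"angular":[0,0,0]},{"slide":[0,0,-10],"angular":[0,0,0]}]' 45;python3 plan.py C 0.253 0.145 
```

```text
clock: 7.08
eef_pos: [0.5831, 0.1028, 0.0762]
eef_rot: [0.0, 0.917, -0.399, -0.001]
wrist_force: [-3.0, -0.9, 5.3]
opening: 0.0167
clock 7.08 pos [0.5831 0.1028 0.0762] psi -0.821 tiltvec [-0.0019 -0.0002] F [-3.  -0.9  5.3] open 0.0167 j6 0.90
tgt [0.5835 0.1026 0.077 ] slide mm (level tool) [ 0.4 -0.1 -0.8] az 0.003
clock: 7.7
eef_pos: [0.5859, 0.1029, 0.1488]
eef_rot: [-0.002, 0.916, -0.401, 0.003]
wrist_force: [1.2, 0.4, -0.9]
opening: 0.0452
clock 7.70 pos [0.5859 0.1029 0.1488] psi -0.824 tiltvec [0.0058 0.0008] F [ 1.2  0.4 -0.9] open 0.0452 j6 0.90
tgt [0.4763 0.0379 0.145 ] slide mm (level tool) [-26.7 124.5   3.8] az -0.528
```

```bash
python3 -m jog '[{"slide":[-9,41.5,0],"angular":[0,0,0]},{"slide":[-9,41.5,0],"angular":[0,0,0]},{"slide":[-9,41.5,0],"angular":[0,0,0]},{"slide":[0,0,0],"angular":[0,0,-0.176]},{"slide":[0,0,0],"angular":[0,0,-0.176]},{"slide":[0,0,0],"angular":[0,0,-0.176]},{"slide":[0,0,0],"angular":[0,0,0]}]';  python3 plan.py C 0.253 0.08; python3 - <<'E'
from h import *
d=get("side"); crop(d,210,165,130,97,6,"pics/s11.png")
d=get("top"); crop(d,195,140,150,112,5,"pics/t11.png")
E
```

```text
clock: 8.57
eef_pos: [0.4738, 0.0381, 0.1447]
eef_rot: [0.0, 0.989, -0.149, -0.001]
wrist_force: [0.1, -0.2, 0.7]
opening: 0.0448
clock 8.57 pos [0.4738 0.0381 0.1447] psi -0.299 tiltvec [-0.0016  0.0002] F [ 0.1 -0.2  0.7] open 0.0448 j6 0.26
tgt [0.4763 0.0379 0.08  ] slide mm (level tool) [ 2.5 -0.6 64.7] az -0.002
```

View pics/s11.png

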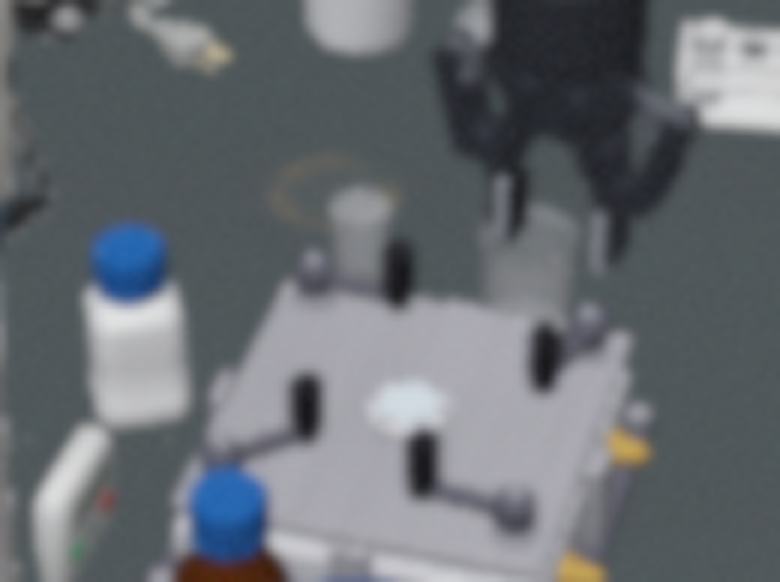

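View pics/t11.png

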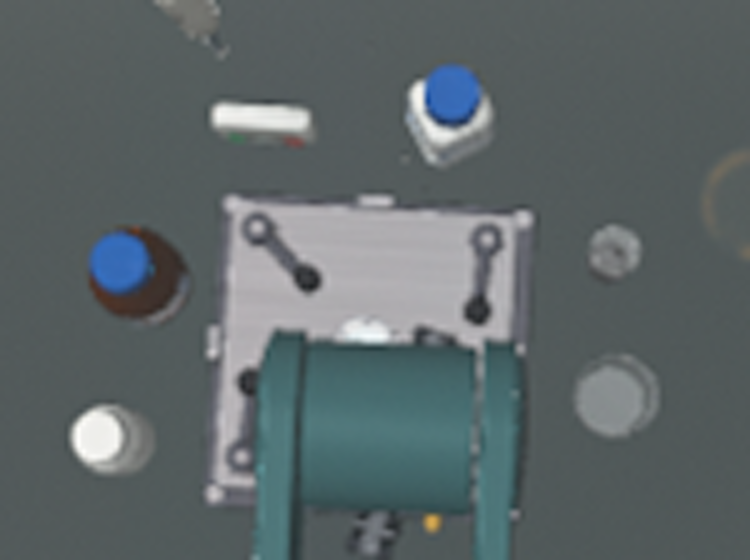

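A now points diagonally, grip at (307,278) in the top crop (about 0.8 rad), and the bottles are undisturbed. The fingers are centred above C.

```bash
python3 -m jog '[{"slide":[2,-0.5,25],"angular":[0,0,0]},{"slide":[0,0,30],"angular":[0,0,0]},{"slide":[0,0,9],"angular":[0,0,0]},{"slide":[0,0,0],"angular":[0,0,0]}]' 45; python3 -m jog '[{"slide":[0,0,0],"angular":[0,0,0]},{"slide":[0,0,0],"angular":[0,0,0]},{"slide":[0,0,0],"angular":[0,0,0]},{"slide":[0,0,0],"angular":[0,0,0]}]' 14 20; python3 plan.py C 0.253 0.08;python3 - <<'E'
from h import *
d=get("side"); crop(d,210,185,130,97,6,"pics/s12.png")
E
```

```text
clock: 9.18
eef_pos: [0.476, 0.038, 0.0814]
eef_rot: [0.0, 0.989, -0.148, -0.001]
wrist_force: [0.3, 0.3, -0.5]
opening: 0.045
clock: 9.68
eef_pos: [0.4768, 0.0385, 0.0829]
eef_rot: [-0.001, 0.989, -0.148, 0.001]
wrist_force: [-1.2, 2.4, 4.9]
opening: 0.0171
clock 9.68 pos [0.4768 0.0385 0.0829] psi -0.297 tiltvec [0.0018 0.001 ] F [-1.2  2.4  4.9] open 0.0171 j6 0.26
tgt [0.4763 0.0379 0.08  ] slide mm (level tool) [-0.3  0.7  2.9] az -0.0
```

View pics/s12.png

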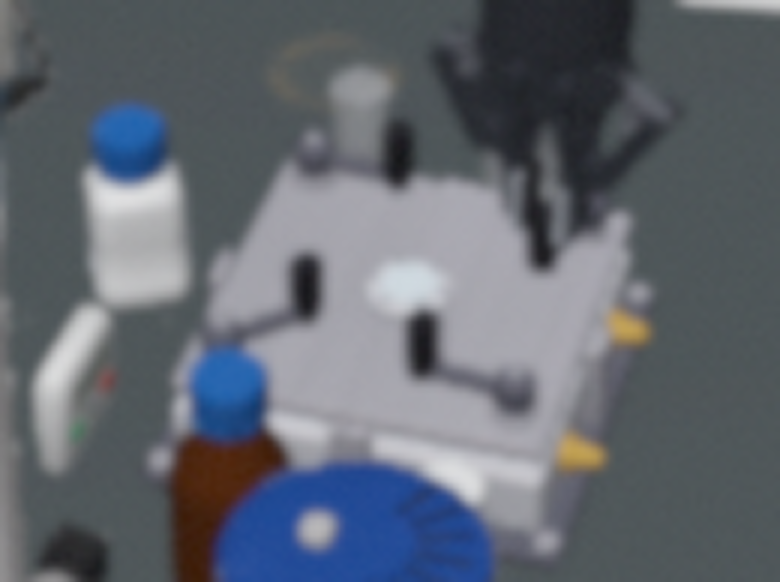

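```bash
python3 -m jog '[{"slide":[6.3,0.5,1.3],"angular":[0,0,0.132]},{"slide":[6.3,0.5,1.3],"angular":[0,0,0.132]},{"slide":[6.3,0.5,1.3],"angular":[0,0,0.132]},{"slide":[6.3,0.5,1.3],"angular":[0,0,0.132]},{"slide":[0,0,0],"angular":[0,0,0]}]';  python3 plan.py C 0.78 0.077; python3 -m jog '[{"slide":[0,0,0],"angular":[0,0,0]},{"slide":[0,0,0],"angular":[0,0,0]},{"slide":[0,0,-20],"angular":[0,0,0]},{"slide":[0,0,-40],"angular":[0,0,0]},{"slide":[0,0,-10],"angular":[0,0,0]}]' 45;python3 plan.py B 0.083 0.145 
```

```text
clock: 10.35
eef_pos: [0.4974, 0.0246, 0.0777]
eef_rot: [-0.0, 0.916, -0.401, -0.0]
wrist_force: [-4.1, 2.4, 8.2]
opening: 0.0166
clock 10.35 pos [0.4974 0.0246 0.0777] psi -0.826 tiltvec [0.0001 0.0008] F [-4.1  2.4  8.2] open 0.0166 j6 0.76
tgt [0.4975 0.0246 0.077 ] slide mm (level tool) [ 0.1 -0.1  0.7] az -0.002
clock: 10.98
eef_pos: [0.499, 0.0241, 0.1492]
eef_rot: [-0.001, 0.916, -0.401, 0.003]
wrist_force: [0.4, 0.7, -0.9]
opening: 0.0449
clock 10.97 pos [0.499  0.0241 0.1492] psi -0.825 tiltvec [ 0.0054 -0.0007] F [ 0.4  0.7 -0.9] open 0.0449 j6 0.76
tgt [ 0.5645 -0.0085  0.145 ] slide mm (level tool) [ 68.4 -26.    4.2] az -2.269
```

```bash
python3 -m jog '[{"slide":[34,-13,2],"angular":[0,0,0]},{"slide":[34,-13,2],"angular":[0,0,-0.175]},{"slide":[0,0,0],"angular":[0,0,-0.175]},{"slide":[0,0,0],"angular":[0,0,-0.175]},{"slide":[0,0,0],"angular":[0,0,-0.175]},{"slide":[0,0,0],"angular":[0,0,-0.175]},{"slide":[0,0,0],"angular":[0,0,-0.175]},{"slide":[0,0,0],"angular":[0,0,-0.175]}]'; python3 -m jog '[{"slide":[0,0,0],"angular":[0,0,-0.175]},{"slide":[0,0,0],"angular":[0,0,-0.175]},{"slide":[0,0,0],"angular":[0,0,-0.175]},{"slide":[0,0,0],"angular":[0,0,-0.175]},{"slide":[0,0,0],"angular":[0,0,-0.175]},{"slide":[0,0,0],"angular":[0,0,-0.169]},{"slide":[0,0,0],"angular":[0,0,0]}]';  python3 plan.py B 0.083 0.0815; python3 - <<'E'
from h import *
d=get("side"); crop(d,210,165,130,97,6,"pics/s13.png")
E
```

```text
clock: 11.98
eef_pos: [0.5619, -0.008, 0.141]
eef_rot: [-0.0, 0.979, 0.201, -0.001]
wrist_force: [1.0, -0.1, -0.4]
opening: 0.0446
clock: 12.85
eef_pos: [0.562, -0.008, 0.1413]
eef_rot: [-0.001, 0.751, 0.66, -0.001]
wrist_force: [0.6, 0.4, -0.1]
opening: 0.0447
clock 12.85 pos [ 0.562  -0.008   0.1413] psi 1.442 tiltvec [-0.0019  0.0001] F [ 0.6  0.4 -0.1] open 0.0447 j6 -1.56
tgt [ 0.5645 -0.0085  0.0815] slide mm (level tool) [-0.2  2.5 59.8] az -0.002
```

View pics/s13.png

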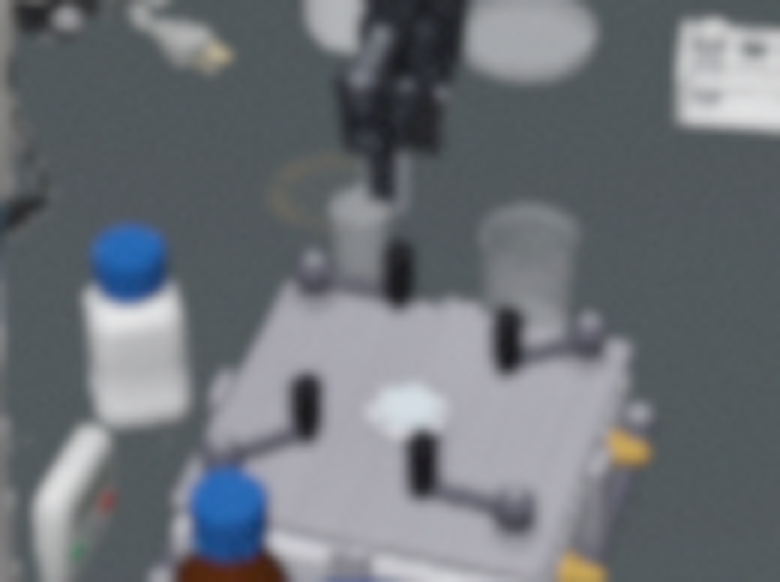

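```bash
python3 -m jog '[{"slide":[0,2,25],"angular":[0,0,0]},{"slide":[0,0,30],"angular":[0,0,0]},{"slide":[0,0,4],"angular":[0,0,0]},{"slide":[0,0,0],"angular":[0,0,0]}]' 45; python3 -m jog '[{"slide":[0,0,0],"angular":[0,0,0]},{"slide":[0,0,0],"angular":[0,0,0]},{"slide":[0,0,0],"angular":[0,0,0]},{"slide":[0,0,0],"angular":[0,0,0]}]' 14 20; python3 plan.py B 0.083 0.0815;python3 - <<'E'
from h import *
d=get("side"); crop(d,210,165,130,97,6,"pics/s14.png")
E
```

```text
clock: 13.4
eef_pos: [0.5646, -0.0082, 0.0838]
eef_rot: [-0.0, 0.751, 0.661, -0.0]
wrist_force: [0.7, -0.5, 0.1]
opening: 0.045
clock: 13.9
eef_pos: [0.5652, -0.0073, 0.0852]
eef_rot: [0.0, 0.75, 0.661, 0.001]
wrist_force: [-0.8, 3.0, 6.1]
opening: 0.0169
clock 13.90 pos [ 0.5652 -0.0073  0.0852] psi 1.444 tiltvec [0.0025 0.0014] F [-0.8  3.   6.1] open 0.0169 j6 -1.56
tgt [ 0.5645 -0.0085  0.0815] slide mm (level tool) [-1.3 -0.6  3.7] az 0.0
```

View pics/s14.png

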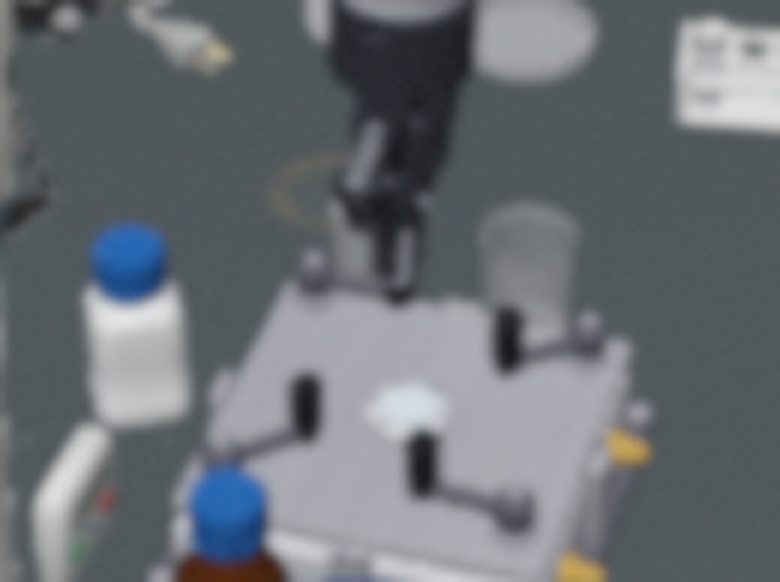

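```bash
python3 -m jog '[{"slide":[6.7,0.4,1.5],"angular":[0,0,0.139]},{"slide":[6.7,0.4,1.5],"angular":[0,0,0.139]},{"slide":[6.7,0.4,1.5],"angular":[0,0,0.139]},{"slide":[6.7,0.4,1.5],"angular":[0,0,0.139]},{"slide":[6.7,0.4,1.5],"angular":[0,0,0.139]},{"slide":[0,0,0],"angular":[0,0,0]}]';  python3 plan.py B 0.78 0.077; python3 -m jog '[{"slide":[0,0,0],"angular":[0,0,0]},{"slide":[0,0,0],"angular":[0,0,0]},{"slide":[0,0,-20],"angular":[0,0,0]},{"slide":[0,0,-40],"angular":[0,0,0]},{"slide":[0,0,-10],"angular":[0,0,0]}]' 45;python3 plan.py D 0.088 0.145 
```

```text
clock: 14.7
eef_pos: [0.5796, 0.0223, 0.0788]
eef_rot: [-0.0, 0.931, 0.366, 0.001]
wrist_force: [-4.1, 4.1, 9.9]
opening: 0.017
clock 14.70 pos [0.5796 0.0223 0.0788] psi 0.749 tiltvec [0.0014 0.0012] F [-4.1  4.1  9.9] open 0.0170 j6 -0.81
tgt [0.5795 0.0206 0.077 ] slide mm (level tool) [-1.2  1.2  1.8] az 0.002
clock: 15.32
eef_pos: [0.5808, 0.0207, 0.1487]
eef_rot: [0.001, 0.931, 0.366, 0.002]
wrist_force: [0.5, -0.1, -0.9]
opening: 0.0454
clock 15.32 pos [0.5808 0.0207 0.1487] psi 0.749 tiltvec [ 0.0051 -0.0008] F [ 0.5 -0.1 -0.9] open 0.0454 j6 -0.81
tgt [0.5165 0.1355 0.145 ] slide mm (level tool) [  31.  -127.9    3.7] az -0.69
```

```bash
python3 -m jog '[{"slide":[10,-42,1],"angular":[0,0,0]},{"slide":[10,-42,1],"angular":[0,0,0]},{"slide":[10,-42,1],"angular":[0,0,-0.172]},{"slide":[0,0,0],"angular":[0,0,-0.172]},{"slide":[0,0,0],"angular":[0,0,-0.172]},{"slide":[0,0,0],"angular":[0,0,-0.174]},{"slide":[0,0,0],"angular":[0,0,0]}]';  python3 plan.py D 0.088 0.0815; python3 - <<'E'
from h import *
d=get("side"); crop(d,210,165,130,97,6,"pics/s15.png")
d=get("top"); crop(d,195,140,150,112,5,"pics/t15.png")
E
```

```text
clock: 16.2
eef_pos: [0.5148, 0.1337, 0.1416]
eef_rot: [-0.0, 0.753, 0.658, -0.001]
wrist_force: [-0.8, 0.4, -0.3]
opening: 0.0452
clock 16.20 pos [0.5148 0.1337 0.1416] psi 1.437 tiltvec [-0.0021 -0.0006] F [-0.8  0.4 -0.3] open 0.0452 j6 -1.29
tgt [0.5165 0.1355 0.0815] slide mm (level tool) [ 2.   1.4 60.1] az -0.002
```

View pics/s15.png

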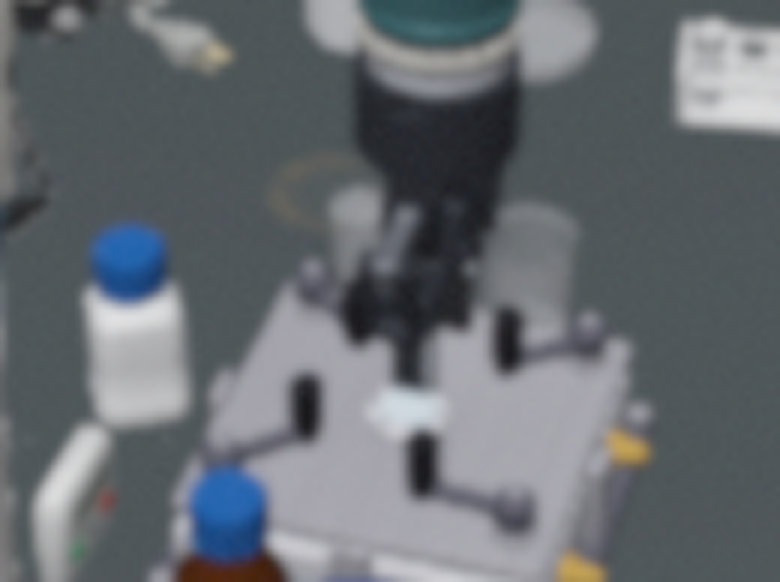

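View pics/t15.png

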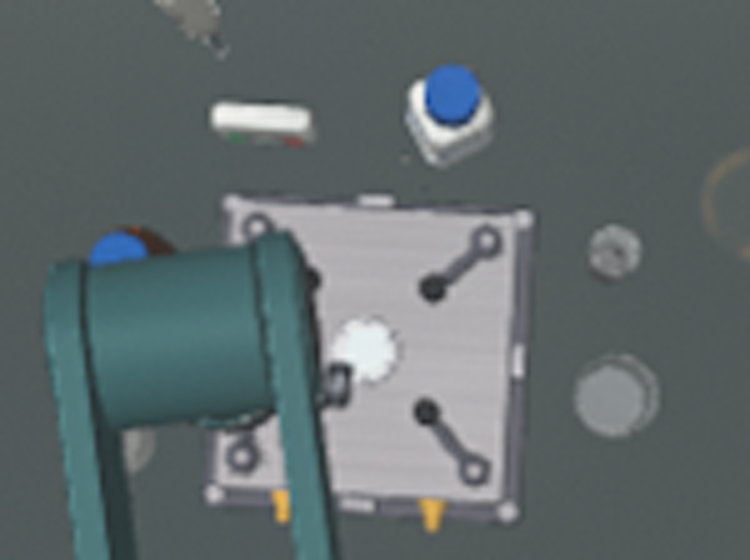

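B at (432,288) and C at (426,412) are both near half way. On to D.

```bash
python3 -m jog '[{"slide":[1.5,1.2,25],"angular":[0,0,0]},{"slide":[0,0,30],"angular":[0,0,0]},{"slide":[0,0,4],"angular":[0,0,0]},{"slide":[0,0,0],"angular":[0,0,0]}]' 42; python3 -m jog '[{"slide":[0,0,0],"angular":[0,0,0]},{"slide":[0,0,0],"angular":[0,0,0]},{"slide":[0,0,0],"angular":[0,0,0]},{"slide":[0,0,0],"angular":[0,0,0]}]' 14 20; python3 plan.py D 0.088 0.0815;python3 - <<'E'
from h import *
d=get("side"); crop(d,210,165,130,97,6,"pics/s16.png")
E
```

```text
clock: 16.8
eef_pos: [0.517, 0.1352, 0.0844]
eef_rot: [0.0, 0.752, 0.659, 0.0]
wrist_force: [-0.4, -0.2, 0.5]
opening: 0.0419
clock: 17.3
eef_pos: [0.5183, 0.1361, 0.0856]
eef_rot: [0.001, 0.752, 0.659, 0.002]
wrist_force: [3.8, 3.7, 3.1]
opening: 0.0168
clock 17.30 pos [0.5183 0.1361 0.0856] psi 1.439 tiltvec [0.0042 0.0017] F [3.8 3.7 3.1] open 0.0168 j6 -1.29
tgt [0.5165 0.1355 0.0815] slide mm (level tool) [-0.8 -1.8  4.1] az 0.0
```

View pics/s16.png

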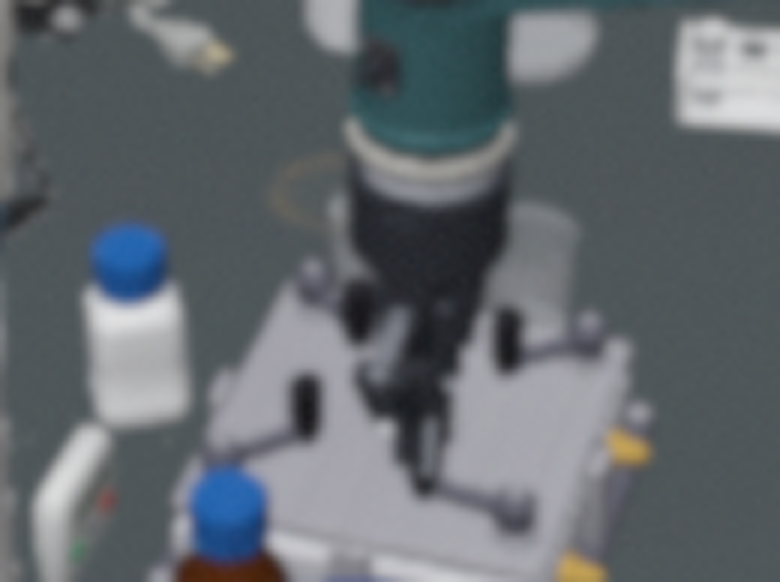

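```bash
python3 -m jog '[{"slide":[-6.7,-0.7,1.6],"angular":[0,0,0.138]},{"slide":[-6.7,-0.6,1.6],"angular":[0,0,0.138]},{"slide":[-6.6,-0.6,1.6],"angular":[0,0,0.138]},{"slide":[-6.6,-0.6,1.6],"angular":[0,0,0.138]},{"slide":[-6.6,-0.6,1.6],"angular":[0,0,0.138]},{"slide":[0,0,0],"angular":[0,0,0]}]';  python3 plan.py D 0.78 0.077; python3 -m jog '[{"slide":[0,0,0],"angular":[0,0,0]},{"slide":[0,0,0],"angular":[0,0,0]},{"slide":[0,0,-20],"angular":[0,0,0]},{"slide":[0,0,-40],"angular":[0,0,0]},{"slide":[0,0,-10],"angular":[0,0,0]}]' 45;python3 plan.py A 0.78 0.145 
```

```text
clock: 18.1
eef_pos: [0.5018, 0.1068, 0.0786]
eef_rot: [0.0, 0.931, 0.365, 0.001]
wrist_force: [-1.0, 3.0, 8.8]
opening: 0.0166
clock 18.10 pos [0.5018 0.1068 0.0786] psi 0.748 tiltvec [0.0028 0.001 ] F [-1.   3.   8.8] open 0.0166 j6 -0.65
tgt [0.5015 0.1066 0.077 ] slide mm (level tool) [-0.4 -0.   1.6] az 0.001
clock: 18.73
eef_pos: [0.5023, 0.1063, 0.1484]
eef_rot: [0.001, 0.931, 0.366, 0.002]
wrist_force: [0.1, -0.5, 0.4]
opening: 0.0446
clock 18.73 pos [0.5023 0.1063 0.1484] psi 0.749 tiltvec [ 0.0037 -0.0003] F [ 0.1 -0.5  0.4] open 0.0446 j6 -0.65
tgt [0.5835 0.1026 0.145 ] slide mm (level tool) [56.9 58.   3.4] az 1.573
```

```bash
python3 -m jog '[{"slide":[28.5,29,0],"angular":[0,0,0]},{"slide":[28.5,29,1],"angular":[0,0,0.175]},{"slide":[0,0,0],"angular":[0,0,0.175]},{"slide":[0,0,0],"angular":[0,0,0.175]},{"slide":[0,0,0],"angular":[0,0,0.175]},{"slide":[0,0,0],"angular":[0,0,0.175]},{"slide":[0,0,0],"angular":[0,0,0.175]},{"slide":[0,0,0],"angular":[0,0,0.175]}]'; python3 -m jog '[{"slide":[0,0,0],"angular":[0,0,0.175]},{"slide":[0,0,0],"angular":[0,0,0.173]},{"slide":[0,0,0],"angular":[0,0,0]}]';  python3 plan.py A 0.78 0.076; python3 - <<'E'
from meas import *
d=get("side"); crop(d,210,165,130,97,6,"pics/s17.png")
d=get("top"); crop(d,195,140,150,112,5,"pics/t17.png"); show(d)
E
```

```text
clock: 19.73
eef_pos: [0.5814, 0.1025, 0.1432]
eef_rot: [0.001, 0.971, -0.239, -0.002]
wrist_force: [-0.9, 0.8, 0.6]
opening: 0.045
clock: 20.1
eef_pos: [0.5816, 0.1026, 0.1435]
eef_rot: [0.001, 0.917, -0.4, -0.001]
wrist_force: [-0.3, 0.9, -0.2]
opening: 0.0448
clock 20.10 pos [0.5816 0.1026 0.1435] psi -0.822 tiltvec [-0.003  -0.0006] F [-0.3  0.9 -0.2] open 0.0448 j6 0.90
tgt [0.5835 0.1026 0.076 ] slide mm (level tool) [ 1.3 -1.4 67.5] az 0.002
A theta 1.174 r 0.0527 [0.5692 0.117 ] area 42.3 thr 71
B theta 0.760 r 0.0481 [0.5787 0.0201] area 15.1 thr 68
C theta 0.810 r 0.0481 [0.4986 0.0236] area 12.7 thr 67
D theta 0.828 r 0.0476 [0.4995 0.1054] area 13.3 thr 68
```

View pics/s17.png

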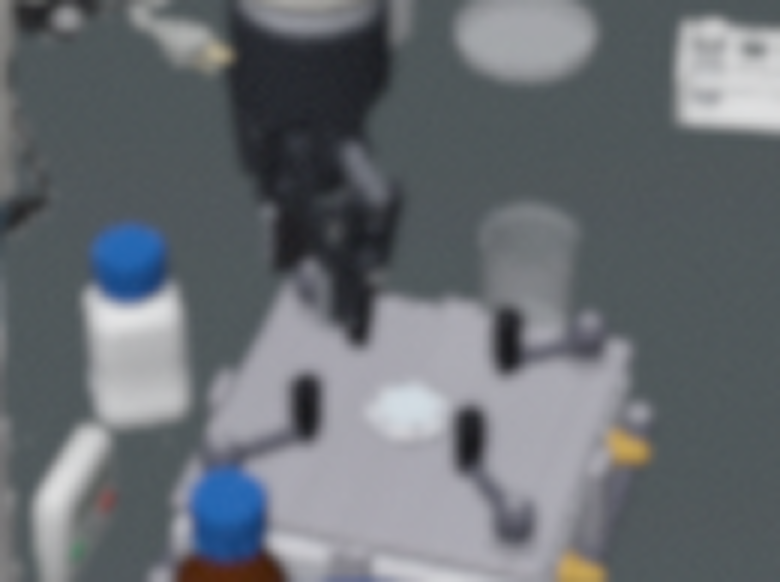

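View pics/t17.png

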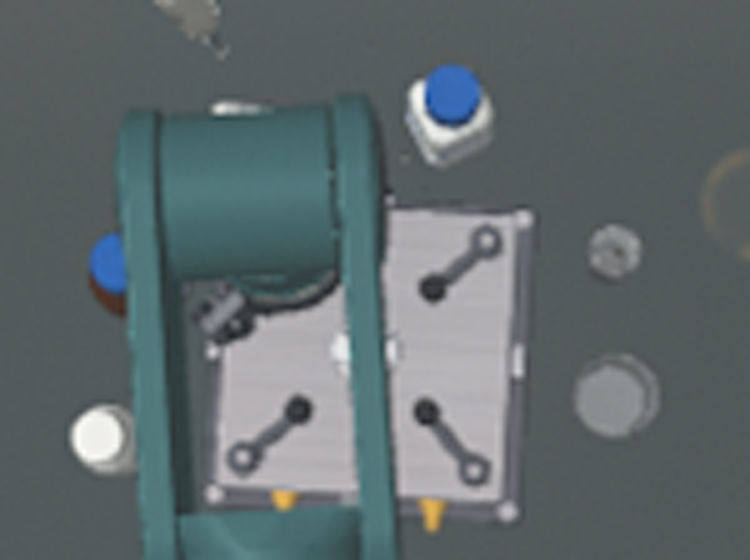

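B, C and D measure 0.76, 0.81 and 0.83 rad, and A is about 0.76 from the earlier view. Before swinging A home I'll check the amber bottle's clearance.

```bash
python3 - <<'E'
from meas import *
d=get("top"); print("amber cap", onz(d,195+120/5-.4,140+263/5-.4,.128))
a=L[0]-1.6; print("A home grip",HUB[0]+.048*np.array([np.cos(a),np.sin(a)]))
E
```

```text
amber cap [0.59074067 0.2182937  0.128     ]
A home grip [0.57082785 0.13870106]
```

```bash
python3 -m jog '[{"slide":[1,-1,25],"angular":[0,0,0]},{"slide":[0,0,30],"angular":[0,0,0]},{"slide":[0,0,11],"angular":[0,0,0]},{"slide":[0,0,0],"angular":[0,0,0]}]' 42; python3 -m jog '[{"slide":[0,0,0],"angular":[0,0,0]},{"slide":[0,0,0],"angular":[0,0,0]},{"slide":[0,0,0],"angular":[0,0,0]},{"slide":[0,0,0],"angular":[0,0,0]}]' 14 20; python3 plan.py A 0.76 0.076;python3 - <<'E'
from h import *
d=get("side"); crop(d,210,165,130,97,6,"pics/s18.png")
E
```

```text
clock: 20.75
eef_pos: [0.5832, 0.1028, 0.0783]
eef_rot: [0.0, 0.916, -0.4, -0.001]
wrist_force: [-0.5, 0.5, 1.3]
opening: 0.0422
clock: 21.25
eef_pos: [0.5842, 0.1031, 0.0805]
eef_rot: [-0.001, 0.916, -0.4, 0.001]
wrist_force: [-1.7, 1.3, 5.2]
opening: 0.0167
clock 21.25 pos [0.5842 0.1031 0.0805] psi -0.824 tiltvec [0.0017 0.0005] F [-1.7  1.3  5.2] open 0.0167 j6 0.90
tgt [0.5841 0.1019 0.076 ] slide mm (level tool) [0.9 0.9 4.5] az -0.02
```

View pics/s18.png

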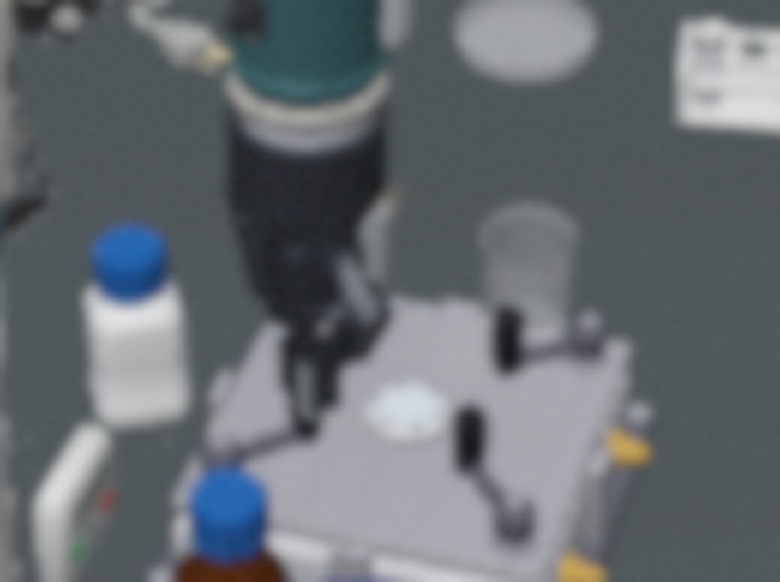

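```bash
python3 -m jog '[{"slide":[-8.1,-0.8,2],"angular":[0,0,0.164]},{"slide":[-8.1,-0.8,2],"angular":[0,0,0.164]},{"slide":[-8.1,-0.8,2],"angular":[0,0,0.164]},{"slide":[0,0,0],"angular":[0,0,0]}]';  python3 plan.py A 1.6 0.07
```

```text
clock: 21.8
eef_pos: [0.5719, 0.124, 0.076]
eef_rot: [0.001, 0.791, -0.612, 0.0]
wrist_force: [-7.9, -1.7, 12.6]
opening: 0.0164
clock 21.80 pos [0.5719 0.124  0.076 ] psi -1.316 tiltvec [-0.0001 -0.0012] F [-7.9 -1.7 12.6] open 0.0164 j6 1.43
tgt [0.5708 0.1387 0.07  ] slide mm (level tool) [-14.5  -2.7   6. ] az 0.328
```

```bash
python3 -m jog '[{"slide":[-7.9,-0.7,1.5],"angular":[0,0,0.164]},{"slide":[-7.9,-0.7,1.5],"angular":[0,0,0.164]},{"slide":[0,0,0],"angular":[0,0,0]}]';  python3 plan.py A 1.6 0.07; python3 - <<'E'
from h import *
d=get("side"); crop(d,210,165,130,97,6,"pics/s19.png")
E
```

```text
clock: 22.18
eef_pos: [0.5699, 0.1405, 0.0731]
eef_rot: [-0.001, -0.681, 0.733, 0.001]
wrist_force: [-10.0, 0.8, 14.3]
opening: 0.0167
clock 22.18 pos [0.5699 0.1405 0.0731] psi -1.644 tiltvec [-0.0017  0.0001] F [-10.    0.8  14.3] open 0.0167 j6 1.79
tgt [0.5708 0.1387 0.07  ] slide mm (level tool) [ 1.7 -1.   3.1] az -0.0
```

View pics/s19.png

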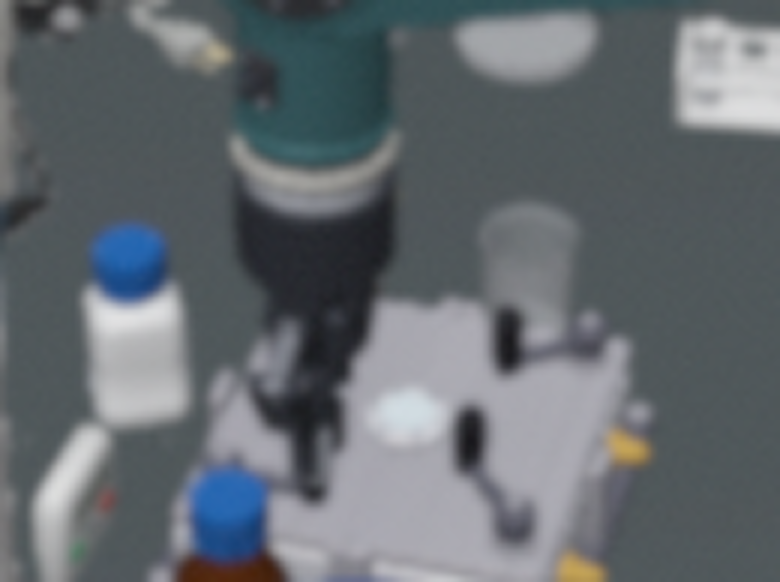

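```bash
python3 -m jog '[{"slide":[0,0,0],"angular":[0,0,0]},{"slide":[0,0,0],"angular":[0,0,0]},{"slide":[0,0,-20],"angular":[0,0,0]},{"slide":[0,0,-40],"angular":[0,0,0]},{"slide":[0,0,-10],"angular":[0,0,0]}]' 36;python3 plan.py C 0.81 0.14
```

```text
clock: 22.85
eef_pos: [0.573, 0.14, 0.1427]
eef_rot: [0.002, -0.681, 0.733, -0.002]
wrist_force: [-0.5, 0.4, -0.2]
opening: 0.0361
clock 22.85 pos [0.573  0.14   0.1427] psi -1.644 tiltvec [0.0054 0.0006] F [-0.5  0.4 -0.2] open 0.0361 j6 1.79
tgt [0.4985 0.0235 0.14  ] slide mm (level tool) [121.7  65.8   2.7] az -0.79
```

```bash
python3 -m jog '[{"slide":[40.5,22,1],"angular":[0,0,0]},{"slide":[40.5,22,1],"angular":[0,0,0]},{"slide":[40.5,22,0],"angular":[0,0,-0.158]},{"slide":[0,0,0],"angular":[0,0,-0.158]},{"slide":[0,0,0],"angular":[0,0,-0.158]},{"slide":[0,0,0],"angular":[0,0,-0.158]},{"slide":[0,0,0],"angular":[0,0,-0.158]},{"slide":[0,0,0],"angular":[0,0,0]}]' 42;python3 plan.py C 0.81 0.076; python3 - <<'E'
from meas import *
d=get("side"); crop(d,210,165,130,97,6,"pics/s20.png")
d=get("top"); crop(d,195,140,150,112,5,"pics/t20.png"); show(d)
E
```

```text
clock: 23.85
eef_pos: [0.4959, 0.0236, 0.1367]
eef_rot: [0.0, 0.91, -0.415, -0.001]
wrist_force: [0.6, -0.5, 0.3]
opening: 0.0423
clock 23.85 pos [0.4959 0.0236 0.1367] psi -0.856 tiltvec [-0.002   0.0001] F [ 0.6 -0.5  0.3] open 0.0423 j6 0.79
tgt [0.4985 0.0235 0.076 ] slide mm (level tool) [ 1.7 -1.9 60.7] az -0.002
A theta 1.558 r 0.0476 [0.5711 0.1367] area 16.8 thr 69
B theta 0.759 r 0.0480 [0.5788 0.0199] area 18.9 thr 76
C theta -0.031 r 0.0613 [0.4631 0.0532] area 3.6 thr 64
D theta 1.450 r 0.0566 [0.4732 0.0853] area 37.4 thr 84
```

View pics/s20.png

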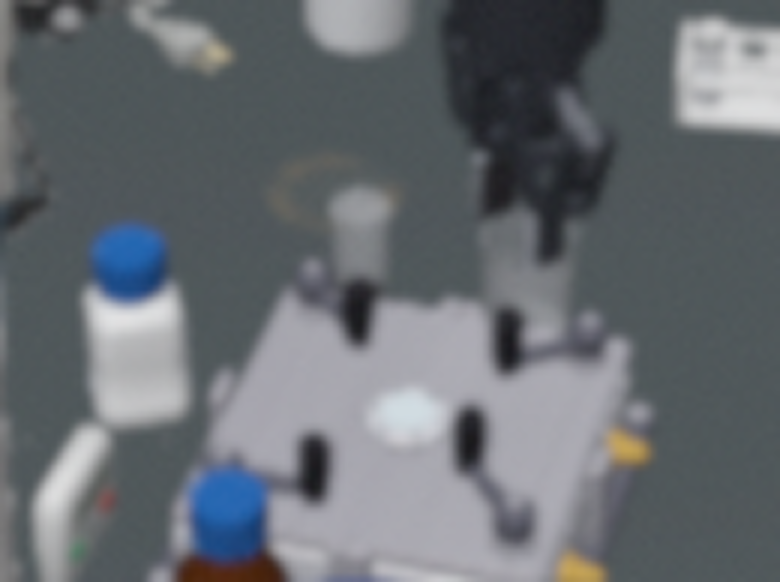

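View pics/t20.png

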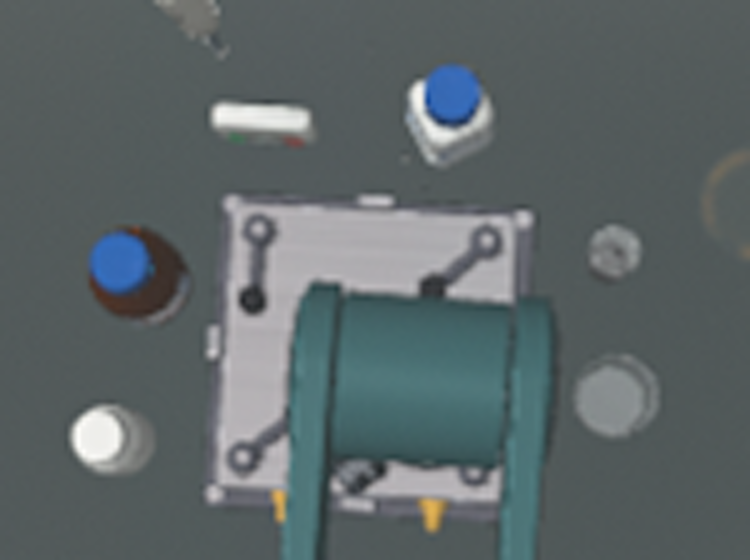

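A measures 1.56 rad. Now C.

```bash
python3 -m jog '[{"slide":[1.3,-1.5,25],"angular":[0,0,0]},{"slide":[0,0,25],"angular":[0,0,0]},{"slide":[0,0,10],"angular":[0,0,0]},{"slide":[0,0,0],"angular":[0,0,0]}]' 42; python3 -m jog '[{"slide":[0,0,0],"angular":[0,0,0]},{"slide":[0,0,0],"angular":[0,0,0]},{"slide":[0,0,0],"angular":[0,0,0]},{"slide":[0,0,0],"angular":[0,0,0]}]' 14 20; python3 plan.py C 0.81 0.076
```

```text
clock: 24.45
eef_pos: [0.4979, 0.0237, 0.0774]
eef_rot: [0.0, 0.91, -0.414, -0.001]
wrist_force: [1.0, -0.0, 0.2]
opening: 0.0417
clock: 24.95
eef_pos: [0.499, 0.0244, 0.0791]
eef_rot: [-0.001, 0.91, -0.414, 0.001]
wrist_force: [-0.4, 4.7, 3.6]
opening: 0.0169
clock 24.95 pos [0.499  0.0244 0.0791] psi -0.854 tiltvec [0.0018 0.0014] F [-0.4  4.7  3.6] open 0.0169 j6 0.79
tgt [0.4985 0.0235 0.076 ] slide mm (level tool) [0.3 1.  3.1] az 0.0
```

```bash
python3 -m jog '[{"slide":[7.7,0.8,2],"angular":[0,0,0.158]},{"slide":[7.7,0.8,2],"angular":[0,0,0.158]},{"slide":[7.7,0.8,2],"angular":[0,0,0.158]},{"slide":[7.7,0.8,2],"angular":[0,0,0.158]},{"slide":[7.9,0.8,2],"angular":[0,0,0.158]},{"slide":[0,0,0],"angular":[0,0,0]}]';  python3 plan.py C 1.6 0.07;python3 -m jog '[{"slide":[0,0,0],"angular":[0,0,0]},{"slide":[0,0,0],"angular":[0,0,0]},{"slide":[0,0,-20],"angular":[0,0,0]},{"slide":[0,0,-40],"angular":[0,0,0]},{"slide":[0,0,-10],"angular":[0,0,0]}]' 42;python3 plan.py B 0.76 0.14
```

```text
clock: 25.7
eef_pos: [0.5097, -0.01, 0.0709]
eef_rot: [0.002, -0.681, 0.733, 0.002]
wrist_force: [-6.3, 10.3, 13.5]
opening: 0.0167
clock 25.70 pos [ 0.5097 -0.01    0.0709] psi -1.644 tiltvec [0.0011 0.0059] F [-6.3 10.3 13.5] open 0.0167 j6 1.51
tgt [ 0.5102 -0.0115  0.07  ] slide mm (level tool) [ 1.5 -0.6  0.9] az -0.001
clock: 26.32
eef_pos: [0.5112, -0.0136, 0.1407]
eef_rot: [0.001, -0.681, 0.733, -0.002]
wrist_force: [0.7, 0.3, -0.3]
opening: 0.0423
clock 26.32 pos [ 0.5112 -0.0136  0.1407] psi -1.645 tiltvec [ 0.005  -0.0018] F [ 0.7  0.3 -0.3] open 0.0423 j6 1.51
tgt [0.5788 0.02   0.14  ] slide mm (level tool) [-38.4 -64.9   0.7] az -2.412
```

```bash
python3 -m jog '[{"slide":[-19,-32.5,0],"angular":[0,0,0]},{"slide":[-19,-32.5,0],"angular":[0,0,-0.173]},{"slide":[0,0,0],"angular":[0,0,-0.173]},{"slide":[0,0,0],"angular":[0,0,-0.173]},{"slide":[0,0,0],"angular":[0,0,-0.173]},{"slide":[0,0,0],"angular":[0,0,-0.173]},{"slide":[0,0,0],"angular":[0,0,-0.173]},{"slide":[0,0,0],"angular":[0,0,-0.173]}]';python3 -m jog '[{"slide":[0,0,0],"angular":[0,0,-0.172]},{"slide":[0,0,0],"angular":[0,0,-0.172]},{"slide":[0,0,0],"angular":[0,0,-0.172]},{"slide":[0,0,0],"angular":[0,0,-0.172]},{"slide":[0,0,0],"angular":[0,0,-0.172]},{"slide":[0,0,0],"angular":[0,0,-0.172]},{"slide":[0,0,0],"angular":[0,0,-0.17]},{"slide":[0,0,0],"angular":[0,0,0]}]';python3 plan.py B 0.76 0.076; python3 - <<'E'
from meas import *
d=get("side"); crop(d,210,165,130,97,6,"pics/s21.png")
d=get("top"); crop(d,195,140,150,112,5,"pics/t21.png"); show(d)
E
```

```text
clock: 27.32
eef_pos: [0.5766, 0.02, 0.1364]
eef_rot: [0.001, 0.977, -0.212, -0.001]
wrist_force: [0.5, -0.5, 0.7]
opening: 0.042
clock: 28.32
eef_pos: [0.5766, 0.0201, 0.1367]
eef_rot: [-0.0, 0.927, 0.374, -0.001]
wrist_force: [0.4, -0.0, -0.3]
opening: 0.0422
clock 28.32 pos [0.5766 0.0201 0.1367] psi 0.767 tiltvec [-0.0021 -0.0004] F [ 0.4 -0.  -0.3] open 0.0422 j6 -0.83
tgt [0.5788 0.02   0.076 ] slide mm (level tool) [ 1.5  1.6 60.7] az -0.0
A theta 1.558 r 0.0475 [0.5712 0.1367] area 17.1 thr 70
B theta 0.195 r 0.0506 [ 0.5629 -0.0026] area 32.8 thr 73
C theta 1.584 r 0.0473 [ 0.5095 -0.0107] area 14.1 thr 70
D theta 1.357 r 0.0533 [0.4779 0.0893] area 25.9 thr 82
```

View pics/s21.png

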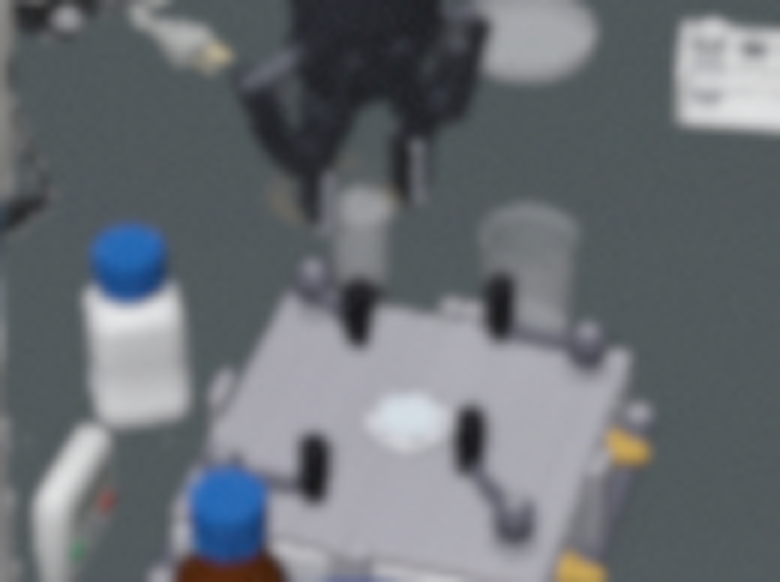

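View pics/t21.png

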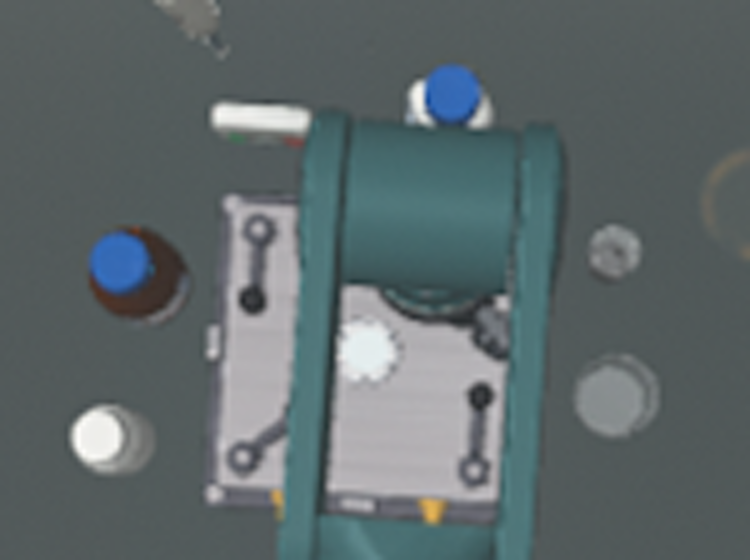

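A is at 1.56 and C at 1.58 rad, with B and D still near half way, so the third step should be met. Next is B.

```bash
python3 -m jog '[{"slide":[1.2,1.3,25],"angular":[0,0,0]},{"slide":[0,0,25],"angular":[0,0,0]},{"slide":[0,0,10],"angular":[0,0,0]},{"slide":[0,0,0],"angular":[0,0,0]}]' 42; python3 -m jog '[{"slide":[0,0,0],"angular":[0,0,0]},{"slide":[0,0,0],"angular":[0,0,0]},{"slide":[0,0,0],"angular":[0,0,0]},{"slide":[0,0,0],"angular":[0,0,0]}]' 14 20; python3 plan.py B 0.76 0.076
```

```text
clock: 28.92
eef_pos: [0.5784, 0.0204, 0.0773]
eef_rot: [-0.0, 0.927, 0.375, -0.001]
wrist_force: [-0.2, 0.1, 1.4]
opening: 0.042
clock: 29.42
eef_pos: [0.5801, 0.0209, 0.0795]
eef_rot: [0.0, 0.927, 0.375, 0.002]
wrist_force: [2.2, 1.9, 4.7]
opening: 0.0167
clock 29.43 pos [0.5801 0.0209 0.0795] psi 0.769 tiltvec [0.0033 0.0009] F [2.2 1.9 4.7] open 0.0167 j6 -0.83
tgt [0.5788 0.02   0.076 ] slide mm (level tool) [-1.6 -0.2  3.5] az 0.002
```

```bash
python3 -m jog '[{"slide":[8,0.7,2],"angular":[0,0,0.168]},{"slide":[8,0.7,2],"angular":[0,0,0.168]},{"slide":[8,0.7,2],"angular":[0,0,0.168]},{"slide":[8,0.7,2],"angular":[0,0,0.168]},{"slide":[8.2,0.7,2],"angular":[0,0,0.168]},{"slide":[0,0,0],"angular":[0,0,0]}]';  python3 plan.py B 1.6 0.07;python3 -m jog '[{"slide":[0,0,0],"angular":[0,0,0]},{"slide":[0,0,0],"angular":[0,0,0]},{"slide":[0,0,-20],"angular":[0,0,0]},{"slide":[0,0,-40],"angular":[0,0,0]},{"slide":[0,0,-10],"angular":[0,0,0]}]' 42;python3 plan.py D 0.828 0.14
```

```text
clock: 30.18
eef_pos: [0.6163, 0.0342, 0.0713]
eef_rot: [-0.0, 0.999, -0.036, 0.001]
wrist_force: [-3.8, 2.2, 12.2]
opening: 0.0167
clock 30.18 pos [0.6163 0.0342 0.0713] psi -0.072 tiltvec [0.0015 0.0008] F [-3.8  2.2 12.2] open 0.0167 j6 0.03
tgt [0.6156 0.0333 0.07  ] slide mm (level tool) [-0.7  1.   1.3] az 0.001
clock: 30.8
eef_pos: [0.6172, 0.0333, 0.1408]
eef_rot: [0.0, 0.999, -0.036, 0.002]
wrist_force: [-0.2, 0.2, -0.2]
opening: 0.0416
clock 30.80 pos [0.6172 0.0333 0.1408] psi -0.071 tiltvec [ 0.0046 -0.0005] F [-0.2  0.2 -0.2] open 0.0416 j6 0.03
tgt [0.4998 0.1051 0.14  ] slide mm (level tool) [-122.2  -63.2    0.8] az -0.77
```

```bash
python3 -m jog '[{"slide":[-41,-21,0],"angular":[0,0,0]},{"slide":[-41,-21,0],"angular":[0,0,0]},{"slide":[-41,-21,0],"angular":[0,0,-0.154]},{"slide":[0,0,0],"angular":[0,0,-0.154]},{"slide":[0,0,0],"angular":[0,0,-0.154]},{"slide":[0,0,0],"angular":[0,0,-0.154]},{"slide":[0,0,0],"angular":[0,0,-0.154]},{"slide":[0,0,0],"angular":[0,0,0]}]';python3 plan.py D 0.828 0.076; python3 - <<'E'
from meas import *
d=get("side"); crop(d,210,165,130,97,6,"pics/s22.png")
d=get("top"); crop(d,195,140,150,112,5,"pics/t22.png"); show(d)
E
```

```text
clock: 31.8
eef_pos: [0.4968, 0.105, 0.1367]
eef_rot: [-0.0, 0.94, 0.342, -0.001]
wrist_force: [0.3, -0.1, 0.1]
opening: 0.0423
clock 31.80 pos [0.4968 0.105  0.1367] psi 0.697 tiltvec [-0.0024 -0.0004] F [ 0.3 -0.1  0.1] open 0.0423 j6 -0.60
tgt [0.4998 0.1051 0.076 ] slide mm (level tool) [ 2.3  1.9 60.7] az -0.002
A theta 1.255 r 0.0468 [0.5737 0.1226] area 32.9 thr 89
B theta 1.586 r 0.0476 [0.6149 0.0329] area 14.8 thr 68
C theta 1.584 r 0.0473 [ 0.5095 -0.0107] area 14.1 thr 70
D theta 1.494 r 0.0420 [0.4703 0.0998] area 9.8 thr 71
```

View pics/s22.png

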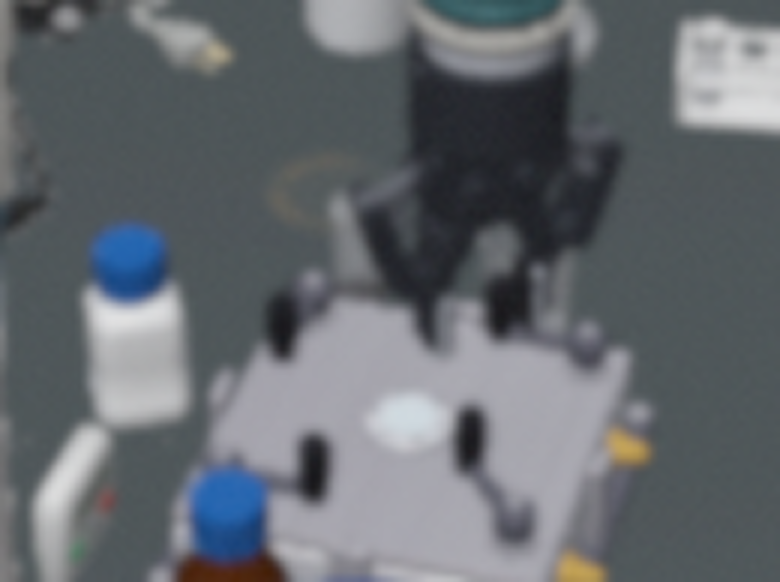

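View pics/t22.png

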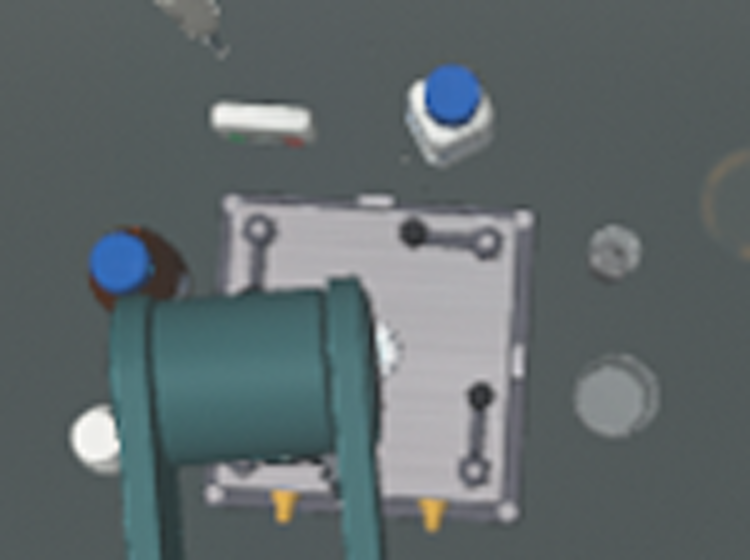

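B is at 1.59 rad. D is the last one.

```bash
python3 -m jog '[{"slide":[2,1.6,25],"angular":[0,0,0]},{"slide":[0,0,25],"angular":[0,0,0]},{"slide":[0,0,10],"angular":[0,0,0]},{"slide":[0,0,0],"angular":[0,0,0]}]' 42; python3 -m jog '[{"slide":[0,0,0],"angular":[0,0,0]},{"slide":[0,0,0],"angular":[0,0,0]},{"slide":[0,0,0],"angular":[0,0,0]},{"slide":[0,0,0],"angular":[0,0,0]}]' 14 20; python3 plan.py D 0.828 0.076
```

```text
clock: 32.4
eef_pos: [0.4996, 0.1052, 0.0774]
eef_rot: [-0.0, 0.94, 0.342, -0.001]
wrist_force: [-0.1, -0.1, 0.5]
opening: 0.0421
clock: 32.9
eef_pos: [0.5015, 0.1056, 0.0794]
eef_rot: [0.0, 0.94, 0.342, 0.002]
wrist_force: [3.8, 0.9, 2.3]
opening: 0.0165
clock 32.90 pos [0.5015 0.1056 0.0794] psi 0.699 tiltvec [0.0037 0.0007] F [3.8 0.9 2.3] open 0.0165 j6 -0.60
tgt [0.4998 0.1051 0.076 ] slide mm (level tool) [-1.7 -0.8  3.4] az -0.0
```

```bash
python3 -m jog '[{"slide":[-7.9,-0.8,2],"angular":[0,0,0.155]},{"slide":[-7.9,-0.8,2],"angular":[0,0,0.155]},{"slide":[-7.9,-0.8,2],"angular":[0,0,0.155]},{"slide":[-7.9,-0.8,2],"angular":[0,0,0.155]},{"slide":[-7.9,-0.8,2],"angular":[0,0,0.152]},{"slide":[0,0,0],"angular":[0,0,0]}]';  python3 plan.py D 1.6 0.07;python3 -m jog '[{"slide":[0,0,0],"angular":[0,0,0]},{"slide":[0,0,0],"angular":[0,0,0]},{"slide":[0,0,-20],"angular":[0,0,0]},{"slide":[0,0,-40],"angular":[0,0,0]},{"slide":[0,0,-50],"angular":[0,0,0]},{"slide":[-50,0,0],"angular":[0,0,0]},{"slide":[-50,0,0],"angular":[0,0,0]},{"slide":[0,0,0],"angular":[0,0,0]}]' 42;python3 - <<'E'
from meas import *
print(r.read_state()["eef_pos"])
d=get("side"); crop(d,210,165,130,97,6,"pics/s23.png")
d=get("top"); crop(d,195,140,150,112,5,"pics/t23.png"); show(d)
E
```

```text
clock: 33.65
eef_pos: [0.4652, 0.094, 0.0718]
eef_rot: [0.0, 0.999, -0.037, 0.003]
wrist_force: [1.2, -0.7, 10.7]
opening: 0.017
clock 33.65 pos [0.4652 0.094  0.0718] psi -0.074 tiltvec [ 0.0069 -0.0005] F [ 1.2 -0.7 10.7] open 0.0170 j6 0.15
tgt [0.4654 0.0939 0.07  ] slide mm (level tool) [0.2 0.1 1.8] az -0.001
clock: 34.65
eef_pos: [0.3603, 0.1017, 0.1771]
eef_rot: [0.0, 0.999, -0.036, -0.001]
wrist_force: [0.5, -0.3, -1.1]
opening: 0.0419
[0.36029846 0.10166989 0.17713025]
A theta 1.559 r 0.0476 [0.5712 0.1367] area 17.1 thr 72
B theta 1.586 r 0.0477 [0.6149 0.033 ] area 15.6 thr 71
C theta 1.585 r 0.0473 [ 0.5095 -0.0107] area 14.5 thr 73
D theta 1.596 r 0.0470 [0.4656 0.095 ] area 14.9 thr 73
```

View pics/s23.png

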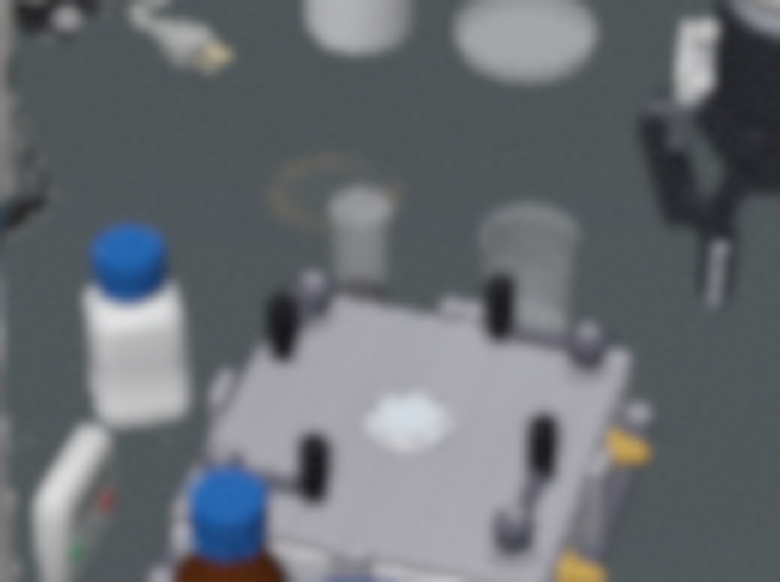

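View pics/t23.png

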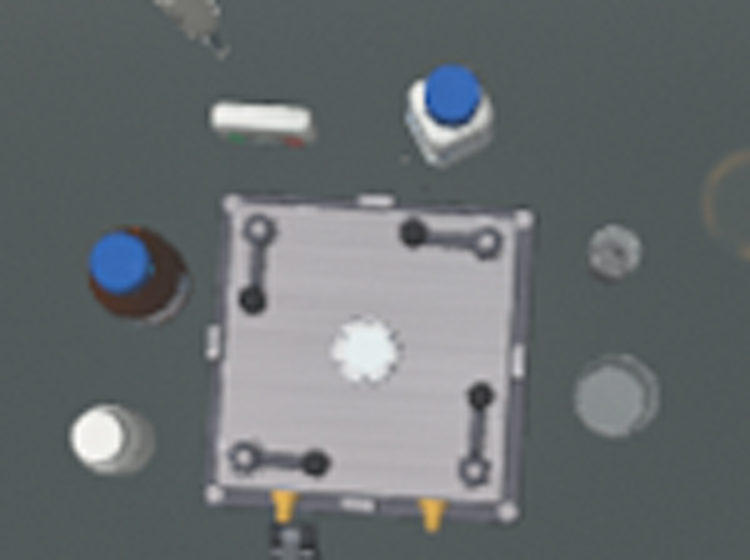

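All four cranks measure 1.56 to 1.60 rad. The cover looks even and every bystander is at its starting pixel. The gripper is clear, so I'm handing in.

```bash
python3 - <<'E'
from station import finish_job
print(finish_job())
E
```

```text
the job is handed in; nothing more can be done
None
```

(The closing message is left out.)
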